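Strip the strap cutter for service

TASK

Strip the strap cutter for service: put the T-handled hex key fully home in the keeper's socket screw and turn the keeper a quarter turn anticlockwise, off the webbing roll, then lift the roll up off its spindle and set it down flat in the tray's narrow compartment. After that, use the key, again fully home, to turn the keeper back until it is fully shut, and stand the key upright in its wooden block again. Also pull every blade insert out of the sprung clip strip and put them all in the tray's wide compartment (any time), and leave the tin, the flat bar and the small rivet box alone.

Things in the scene. Friction and masses are not known exactly. Their poses are not given: they have to be found in the camera images.
- stand: Blue spindle stand, fixed: base plate 150 x 90 mm, 12 mm thick. Origin under the plate's centre on the table, +x from the screw to the spindle, z up. The screw stands 33 mm to its -x, the spindle 33 mm to its +x.
- spindle (a point): Foot of the upright steel spindle (18 mm diameter, its top 54 mm above this point), on the base plate's upper face at z = 12 mm; axes as the stand's.
- keeper (a joint): Angle (rad) of the keeper: a round screw head, 31 mm across, with a flat 16 mm wide, 54 mm long arm that reaches over the roll's rim (1 to 2 mm above the roll) at 0. It turns only with the screw, about a vertical axis, stiff (0.1 N m) and stays where it is left; it grows as the screw turns anticlockwise seen from above; stops at 0 (shut) and 1.65 (open). It starts at 0 to 0.15.
- socket (a point): Centre of the floor of the hexagonal socket in the keeper's screw head. Socket 15.2 mm across flats, 18 mm deep, mouth 81 mm above the table, floor 63 mm. The point turns with the keeper: x along the keeper's arm; two of the socket's flats face its +-y, so the key fits when its x axis is at 0, 60, 120.. degrees to the point's x (about 8 degrees of play either way; with the give of a grip on the handle the screw lags the hand by 10 to 20 degrees as it turns).
- roll: Roll of grey strap webbing on a card core: ring 60 mm outside diameter, 29 mm bore, 40 mm high, 0.12 kg, on the spindle. Origin at the centre of its underside, z along its axis.
- key: T-handled hex key, 0.2 kg, 126 mm long: hexagonal bar 14 mm across flats (foot chamfered 2.5 mm), black crossbar handle 90 x 14 x 20 mm at the top. Origin at the centre of the foot (lower tip), z up the shank to the handle, x along the crossbar; two flats of the hexagon face +-y, flush with the crossbar's sides, so that both can be pinched together. Crossbar from 106 to 126 mm above the origin.
- block_hole (a point): Centre of the floor of the key's hole in its wooden block (fixed, 66 x 66 mm, 55 mm high): square hole 20 mm wide, 45 mm deep, floor 10 mm above the table. The key stands upright in it with its foot here and may have any yaw.
- strip: Sprung clip strip, fixed: steel base 60 x 180 mm, with four pockets along its y axis at y = -60, -20, 20, 60 mm (x = 0), pocket floor 8 mm above the table, back rail (at +x) up to 34 mm above the table, sprung tongues at -x. Origin under it on the table. A blade stands in a pocket with its x and y along the strip's and pulls straight up; the tongue's detent over its foot yields at about 4 to 10 N and lets go within about 12 mm.
- tray: Loose grey parts tray, 0.8 kg, outside 216 (x) x 200 (y) mm, walls 4 mm thick and 30 mm high, floor 4 mm thick. Origin under its centre. A divider along its y makes a narrow compartment (80 mm in x, 192 in y) on its -x side and a wide one (124 x 192 mm) on its +x side.
- narrow (a point): Centre of the floor of the tray's narrow compartment (for the roll); axes as the tray's.
- wide (a point): Centre of the floor of the tray's wide compartment (for the blades); axes as the tray's.
- glue_tin: Bystander: closed tin, 80 mm diameter, 100 mm high; origin under its centre.
- brace_bar: Bystander: flat aluminium bar 240 x 20 x 5 mm; origin under its centre.
- rivet_box: Bystander: closed steel box of rivets, 52 x 82 mm, 30 mm high; origin under its centre.
- blade0: Blade insert, may be absent: flat plate 8 (x) x 24 (y) x 66 (z) mm, 0.045 kg, steel below and black grip tab above (33 to 66 mm), with a round bead at its foot that stands out 3 mm on the -x side. Origin at the centre of its underside; it starts standing in a pocket of the clip strip, so its top is 74 mm above the table.
- blade1: Blade insert, may be absent: flat plate 8 (x) x 24 (y) x 66 (z) mm, 0.045 kg, steel below and black grip tab above (33 to 66 mm), with a round bead at its foot that stands out 3 mm on the -x side. Origin at the centre of its underside; it starts standing in a pocket of the clip strip, so its top is 74 mm above the table.
- blade2: Blade insert, may be absent: flat plate 8 (x) x 24 (y) x 66 (z) mm, 0.045 kg, steel below and black grip tab above (33 to 66 mm), with a round bead at its foot that stands out 3 mm on the -x side. Origin at the centre of its underside; it starts standing in a pocket of the clip strip, so its top is 74 mm above the table.
- blade3: Blade insert, may be absent: flat plate 8 (x) x 24 (y) x 66 (z) mm, 0.045 kg, steel below and black grip tab above (33 to 66 mm), with a round bead at its foot that stands out 3 mm on the -x side. Origin at the centre of its underside; it starts standing in a pocket of the clip strip, so its top is 74 mm above the table.
There are look-alikes about, which are no part of the job. Leave any purple look-alike of the blade3 alone. Leave any turquoise look-alike of the blade1 alone.

How it is judged:
By the outcome, as a careful person would: the job done as asked, in the order asked, and still so for the second after the job is handed in, with the robot touching nothing.
Of blade0, blade1, blade2, blade3 only 2 to 4 are there at a start; the rules pass over those that are not, and their reading is None.
At some moment in a run one of tray may be knocked a few centimetres aside while the robot is not near it.
It also fails if it takes over 210 s, if anything falls off the work surface, if the arm or the gripper's body presses on something with over 40 N, if the wrist force passes 120 N, or if a joint passes its speed limit or range.

ROBOT

A 6-joint arm with a two-finger parallel gripper is mounted at the origin on the work surface. World frame = base frame: x ahead of the robot, y to its left, z up, the work surface at z = 0. Lengths are in m, angles in rad, forces in N, time in s.
With the tool pointing down it reaches from about 0.375 to 0.975 m from the base axis. Payload 3.8 kg.
Tool frame: the origin (TCP) lies on the centre line of the jaws, within the pads' length; the fingertips stand 25 mm ahead of it and the grasp point (between the pads) lies 6 mm ahead of it; y points along the fingers, z is the direction in which the jaws open and shut, and the axes are right-handed (so a half turn about y gives the same grasp; the last joint's range is limited). The gripper opens to 85 mm and grips with 20 to 120 N. Pads are 22 mm wide; open, the fingers measure 114 mm over their backs; the gripper's body (76 mm by 85 mm) begins 54 mm behind the grasp point. The pads swing forward as they close: fully open they stand 13 mm farther back than shut.
Start: joints at [-1.22, 0.264, 1.604, -0, 1.274, -0.037], TCP at [0.255, -0.625, 0.256] pointing down, gripper open.
Joint ranges: [-2.63, 2.63], [-0.94, 2.18], [0.31, 2.57], [-1.31, 4.45], [0, 2.66], [-2.55, 2.55]. Speed limits (rad/s): [2.57, 2.57, 3.14, 3.14, 3.14, 3.14].

INTERFACE

Orientations are given as a rotation vector (axis times angle).
In Python, from workcell import bot gives the robot as it stands.
- The arm moves only by the shell command python3 -m jog 'ROWS' [FORCE]. ROWS is JSON, a list of rows, each a list of 5 numbers: the shift along the world's x, y, z in mm, then the turn about the world's z in degrees, then the finger opening in mm, from 0 to 85.4. A call has exactly 10 rows; each row is the pose to reach, as a shift and turn from the pose commanded when the call began; what a row does not reach only later rows make up. A row lasts 1/8 s, in which the tool goes at most 62.5 mm and 10.7 degrees, less where a joint would pass 70% of its speed; a pose out of reach is approached as far as the arm can. A call with a gripper value outside its range is refused whole. The fingers move at their own pace and stop on an object; FORCE is the grip in N (left out, the last holds). Time passes only in rows, so rows that repeat a pose let the fingers close, or fill a call up. It gives the time, the measured TCP pose, the force and the opening at its end, in the units of the state.
- bot.read_state(): the state, without advancing time (a new reading comes with each control period).
- bot.read_camera(name): name is "scene" or "top" or "wrist"; returns a dict with "pixels" (480x640x3 uint8, red, green, blue), "fx", "fy", "cx", "cy" (pixels), "R" (3x3) and "t" (3): a world point X has camera coordinates R X + t. Camera axes: x right, y down, z forward; pixel columns grow to the right and rows downward; lengths in m; the calibration is good to about 2 mm. A picture is of the moment at which its call begins. There is no depth.
- bot.finish_job(): hands the job in, once; it reports no verdict.
The state is a dict: "time": time; "q": joint angles; "joint_vel": joint speeds; "joint_torque": joint torques, N m; "tool_pos": TCP position; "tcp_rot": TCP orientation; "wrist_force": force on the tool from outside, world axes, zero at the start; "torque": the same for the moment, N m; "width": opening from 0.0 (shut) to 1.0 (fully open).
Only numpy, scipy, OpenCV 4.12 (cv2) and the standard library are available. Lean on these libraries where they do the work, as an engineer would, in place of code of your own. Each camera call takes 0.05 s, during which the arm holds its last target.

## Working session

There is one attempt and no reset: what is moved stays moved. The work goes in short steps, Python scripts to look and compute and a shell command to move; the robot and the scene stay as the last step left them, time stands still between calls to the robot, and variables do not carry over. Pictures are saved under pics/ and viewed, and the job is handed in when it is done.

```bash
ls; mkdir -p pics; python3 - <<'E'
from workcell import bot
import cv2
for n in ("scene","top","wrist"):
    c=bot.read_camera(n); cv2.imwrite(f"pics/{n}0.png",c["pixels"][:,:,::-1]); print(n,c["fx"],c["cx"],c["cy"],c["R"],c["t"])
print(bot.read_state())
E
```

```text
pics
scene 455.1206146782736 320.12523374556724 247.04613730013023 [[-0.72021671  0.69358227  0.01521634]
 [ 0.42647705  0.45994082 -0.77882718]
 [-0.54717933 -0.55443492 -0.62705398]] [ 0.38593346 -0.18155607  1.29924722]
top 583.9628960661308 326.71498969796346 244.64042103680592 [[ 0.02415229 -0.99969713 -0.00472357]
 [-0.99475447 -0.02356255 -0.09954066]
 [ 0.09939921  0.00710293 -0.99502228]] [0.02402274 0.56344331 1.33525469]
wrist 353.81790841385305 316.9319083688291 241.48358516076095 [[ 0.37865199 -0.92553746 -0.00175695]
 [-0.88037606 -0.3607602   0.30787996]
 [-0.28558828 -0.11503258 -0.95142359]] [-0.67298799 -0.03992737  0.38015137]
{'time': 0.15, 'q': array([-1.21989491e+00,  2.64532516e-01,  1.60508663e+00, -2.64854665e-05,
        1.27369103e+00, -3.69099155e-02]), 'joint_vel': array([ 0.00040629, -0.00288021, -0.00349726,  0.00085481,  0.00136933,
        0.00037115]), 'joint_torque': array([ 4.21021632e-04, -5.15905344e+01, -3.67960060e+01, -1.31949669e-04,
        8.07369972e-03,  5.36993596e-07]), 'tool_pos': array([ 0.25506159, -0.62437994,  0.25526584]), 'tcp_rot': array([-0.3948192 ,  2.01071816, -2.00725313]), 'wrist_force': array([ 0.60214964, -0.55883431,  0.28360105]), 'torque': array([ 0.06716636, -0.033379  ,  0.0149131 ]), 'width': 0.9990213886305934}
```

View pics/scene0.png

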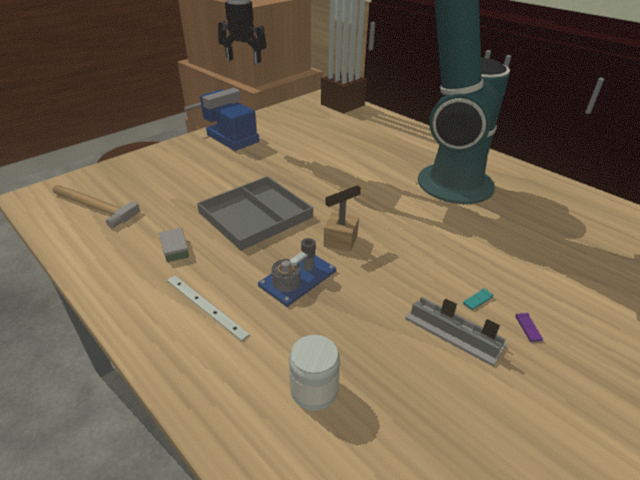

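View pics/top0.png

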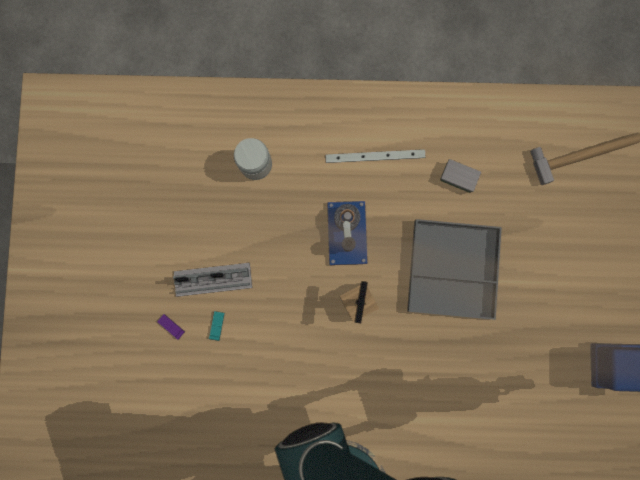

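View pics/wrist0.png

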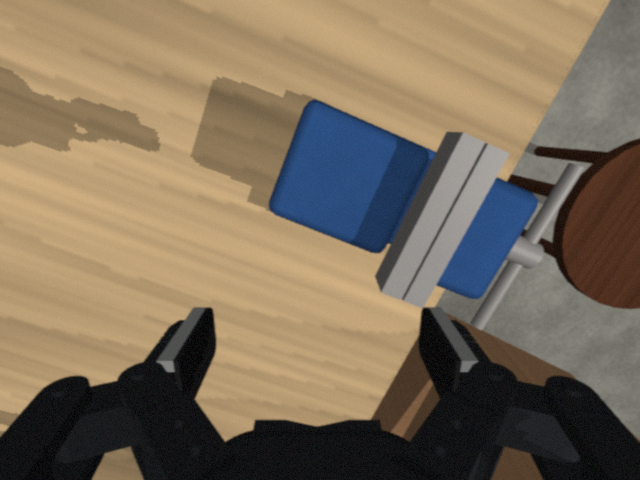

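The scene view shows blue stand (~300,275), key in block (~343,205), tray (~255,212), and strip with black tabs at (448,308) and (490,328). The purple (529,327) and turquoise (479,298) look-alikes lie flat on the table. Next I'll crop the top view closely.

```bash
python3 - <<'E'
import cv2,numpy as np
t=cv2.imread("pics/top0.png"); s=cv2.imread("pics/scene0.png")
z=lambda im,x,y,w,h,k:cv2.resize(im[y:y+h,x:x+w],None,fx=k,fy=k,interpolation=cv2.INTER_CUBIC)
a=np.hstack([z(t,155,250,100,75,4),z(t,315,195,100,75,4)])
b=np.hstack([z(s,400,280,133,100,3),z(s,255,180,133,100,3)])
b=cv2.resize(b,(800,300))
cv2.imwrite("pics/crop0.png",np.vstack([a,b]))
E
```

```text
(no output)
```

View pics/crop0.png

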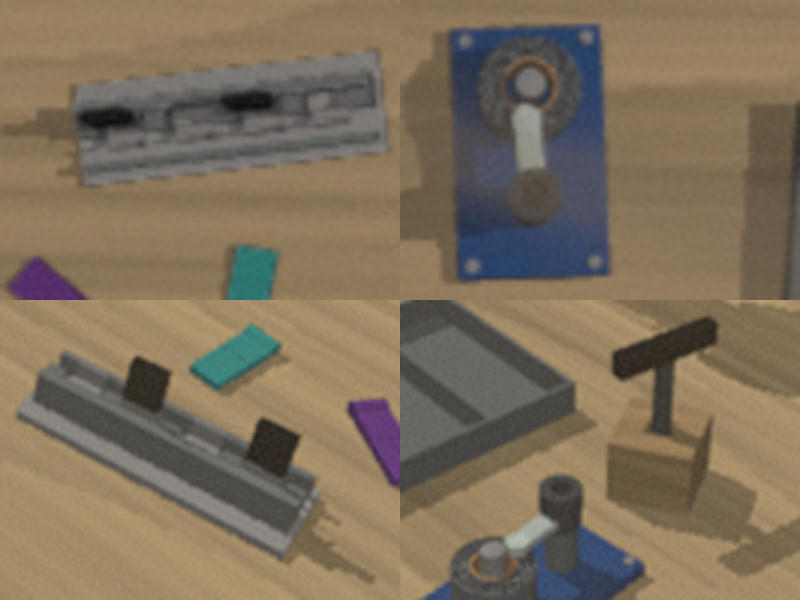

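```bash
cat > h.py <<'E'
from workcell import bot
import cv2,numpy as np
from scipy.spatial.transform import Rotation as Ro
def cam(n,save=None):
    c=bot.read_camera(n)
    c["bgr"]=np.ascontiguousarray(c["pixels"][:,:,::-1])
    if save: cv2.imwrite(f"pics/{save}.png",c["bgr"])
    return c
def p2w(c,u,v,z):
    R=np.array(c["R"]);t=np.array(c["t"])
    d=R.T@np.array([(u-c["cx"])/c["fx"],(v-c["cy"])/c["fy"],1]);o=-R.T@t
    return o+d*(z-o[2])/d[2]
def w2p(c,X):
    y=np.array(c["R"])@np.array(X)+np.array(c["t"]); return np.array([c["fx"]*y[0]/y[2]+c["cx"],c["fy"]*y[1]/y[2]+c["cy"]])
def tool():
    s=bot.read_state(); R=Ro.from_rotvec(s["tcp_rot"]).as_matrix()
    return s,R
def blobs(c,lo,hi,amin=30,roi=None):
    hsv=cv2.cvtColor(c["bgr"],cv2.COLOR_BGR2HSV)
    m=cv2.inRange(hsv,np.array(lo),np.array(hi))
    if roi: 
        k=np.zeros_like(m);x0,y0,x1,y1=roi;k[y0:y1,x0:x1]=255;m&=k
    cs,_=cv2.findContours(m,cv2.RETR_EXTERNAL,cv2.CHAIN_APPROX_NONE)
    return sorted([q for q in cs if cv2.contourArea(q)>=amin],key=cv2.contourArea,reverse=True)
def rectw(c,cnt,z):
    P=np.array([p2w(c,*q[0],z)[:2]*1000 for q in cnt],dtype=np.float32)
    return cv2.minAreaRect(P)
E
python3 - <<'E'
from h import *
np.set_printoptions(precision=4,suppress=True)
s,R=tool(); print("tool R\n",R)
c=cam("top")
b=blobs(c,(100,120,40),(125,255,255),300,(300,180,400,280)); print("stand",[rectw(c,x,.012) for x in b])
b=blobs(c,(0,0,0),(180,255,45),30,(345,270,380,335)); print("key",[rectw(c,x,.126+.01) for x in b])
b=blobs(c,(0,0,0),(180,255,45),10,(165,255,260,300)); print("blades",[rectw(c,x,.074) for x in b])
b=blobs(c,(0,0,60),(180,40,160),300,(400,210,510,330)); print("tray",[rectw(c,x,.03) for x in b])
b=blobs(c,(0,0,60),(180,60,230),300,(165,255,260,305)); print("strip",[rectw(c,x,.02) for x in b])
for u,v,z in [(447.5/4-0+215.,195/4+195,.085)]: pass
print("screw",p2w(c,315+135/4,195+195/4,.081),"spindle",p2w(c,315+130/4,195+82/4,.066))
print("keeper tip",p2w(c,315+126/4,195+108/4,.078))
w=cam("wrist"); print("wrist cam pos rel", R.T@(-np.array(w["R"]).T@np.array(w["t"])-s["tool_pos"]), np.array(w["R"])@R)
E
```

```text
tool R
 [[-0.9257 -0.0006  0.3782]
 [-0.3782  0.0016 -0.9257]
 [-0.     -1.     -0.0017]]
stand []
key [((432.4225769042969, -36.54228973388672), (15.445807456970215, 84.641357421875), 82.4657211303711)]
blades [((472.8988952636719, 361.2351379394531), (8.973271369934082, 29.277503967285156), 1.3738640546798706), ((483.7530822753906, 283.0140686035156), (8.983135223388672, 24.816307067871094), 1.3720265626907349)]
tray [((513.6188354492188, -260.54071044921875), (200.9679718017578, 215.0898895263672), 85.8880844116211)]
strip [((476.107177734375, 303.38427734375), (60.09891128540039, 181.35350036621094), 7.913504123687744)]
screw [ 0.5606 -0.0123  0.081 ] spindle [ 0.6268 -0.0086  0.066 ]
keeper tip [ 0.6101 -0.0063  0.078 ]
wrist cam pos rel [-0.0794 -0.1179 -0.0009] [[-0.0005 -0.0006  1.    ]
 [ 0.9514 -0.3079  0.0003]
 [ 0.3079  0.9514  0.0007]]
```

```bash
python3 -m jog '[[18,50,10,-3,85],[36,110,20,-6,85],[54,170,20,-9,85],[72,230,20,-12,85],[90,290,20,-15,85],[108,350,20,-18,85],[126,410,20,-21,85],[144,470,20,-24,85],[161,530,10,-27,85],[177,588,0,-30,85]]' 60
python3 -m jog '[[0,0,0,0,85],[0,0,0,0,85],[0,0,0,0,85],[0,0,0,0,85],[0,0,0,0,85],[0,0,0,0,85],[0,0,0,0,85],[0,0,0,0,85],[0,0,0,0,85],[0,0,0,0,85]]'
python3 - <<'E'
from h import *
c=cam("wrist","w1")
s,R=tool();print(s["tool_pos"],R[:,2])
b=blobs(c,(0,0,0),(180,255,45),300,(100,60,540,300)); print([(rectw(c,x,.136),cv2.boundingRect(x)) for x in b])
E
```

```text
time: 1.5
tool_pos: [0.4324, -0.0358, 0.2568]
tcp_rot: [-0.15, -2.151, 2.151]
wrist_force: [1.1, -0.3, 0.8]
width: 0.998
time: 2.75
tool_pos: [0.432, -0.0376, 0.2564]
tcp_rot: [-0.146, -2.151, 2.151]
wrist_force: [-0.3, 0.6, -0.3]
width: 0.995
[ 0.43201273 -0.03765761  0.25640883] [-1.35152107e-01 -9.90824862e-01  9.32883102e-06]
[(((433.32672119140625, -36.867286682128906), (13.851114273071289, 89.09124755859375), 82.26313018798828), (307, 179, 21, 121)), (((492.48260498046875, -120.09966278076172), (4.445164203643799, 93.42928314208984), 86.04463958740234), (427, 60, 12, 151))]
```

View pics/w1.png

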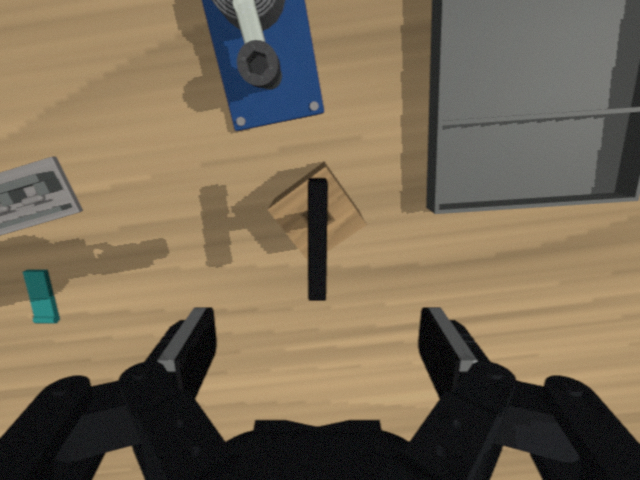

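Key handle is centred between the jaws at (317,240), aligned; socket visible at (258,62).

```bash
python3 -m jog '[[1,1,-30,0,85],[1,1,-60,0,85],[1,1,-90,0,85],[1,1,-110,0,85],[1,1,-125,0,70],[1,1,-135,0,50],[1,1,-135,0,30],[1,1,-135,0,5],[1,1,-135,0,5],[1,1,-135,0,5]]' 100
python3 -m jog '[[0,0,0,0,5],[0,0,0,0,5],[0,0,10,0,5],[0,0,25,0,5],[0,0,40,0,5],[0,0,55,0,5],[0,0,70,0,5],[0,0,85,0,5],[0,0,95,0,5],[0,0,95,0,5]]'
python3 - <<'E'
from h import *
c=cam("wrist","w2"); cam("scene","s2")
s,R=tool();print(s["tool_pos"],R[:,2],s["width"],s["wrist_force"])
E
```

```text
time: 4.05
tool_pos: [0.4339, -0.0369, 0.1224]
tcp_rot: [-0.149, -2.152, 2.152]
wrist_force: [0.1, -0.7, 2.6]
width: 0.153
time: 5.3
tool_pos: [0.4337, -0.0368, 0.2175]
tcp_rot: [-0.149, -2.152, 2.152]
wrist_force: [-0.1, -0.6, -2.4]
width: 0.149
[ 0.43273874 -0.03672104  0.21609482] [-1.35418783e-01 -9.90788450e-01  1.95167622e-05] 0.14810157505989066 [ 0.19486718  0.19618071 -2.11435965]
```

View pics/w2.png

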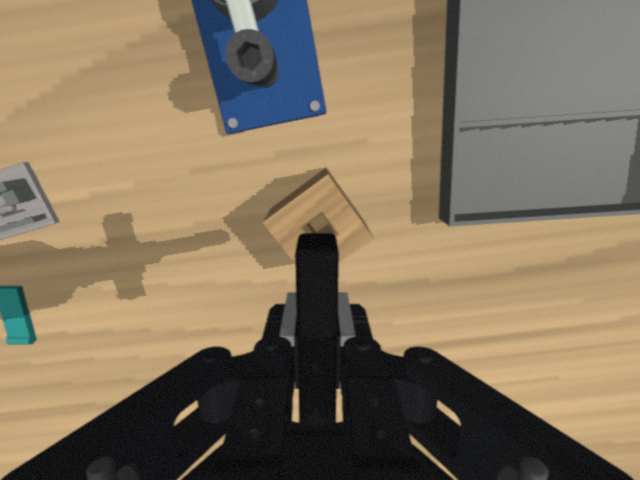

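View pics/s2.png

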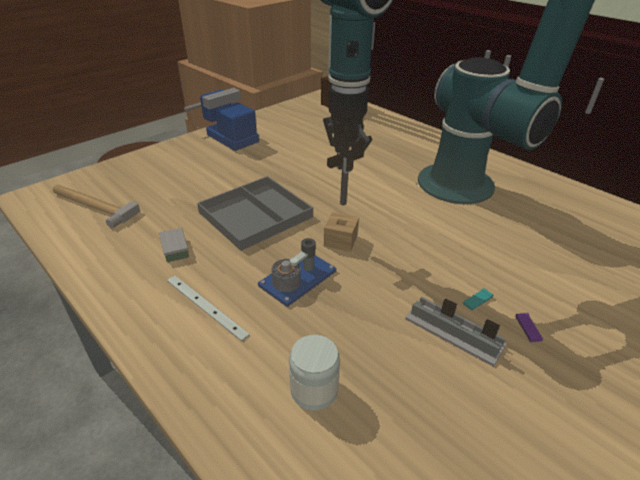

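```bash
python3 - <<'E'
from h import *
c=cam("wrist","w3")
im=c["bgr"]
z=cv2.resize(im[0:120,180:340],None,fx=5,fy=5,interpolation=cv2.INTER_CUBIC); cv2.imwrite("pics/w3c.png",z)
hsv=cv2.cvtColor(im,cv2.COLOR_BGR2HSV); print(hsv[30:85:4,250],)
g=cv2.cvtColor(im,cv2.COLOR_BGR2GRAY)
m=((g<55)).astype(np.uint8)*255; m[:, :225]=0; m[:,280:]=0; m[90:]=0;m[:25]=0
cs,_=cv2.findContours(m,cv2.RETR_EXTERNAL,cv2.CHAIN_APPROX_NONE)
for q in cs:
  if cv2.contourArea(q)>20: print(cv2.contourArea(q),cv2.boundingRect(q),cv2.minEnclosingCircle(q))
s,R=tool();print(s["tool_pos"])
E
```

```text
[[150   6  80]
 [135   6  82]
 [  0   3  82]
 [130  23  33]
 [ 90   4  60]
 [128  16  62]
 [ 60   4  63]
 [135   9  58]
 [120   4  60]
 [120   4  64]
 [150   3  81]
 [  0   0  79]
 [150   3  78]
 [107 154  71]]
256.0 (242, 51, 34, 38) ((258.5, 69.0), 23.754045486450195)
174.0 (236, 39, 23, 25) ((247.2936553955078, 51.42063522338867), 12.850011825561523)
[ 0.43251881 -0.03667518  0.21575356]
```

View pics/w3c.png

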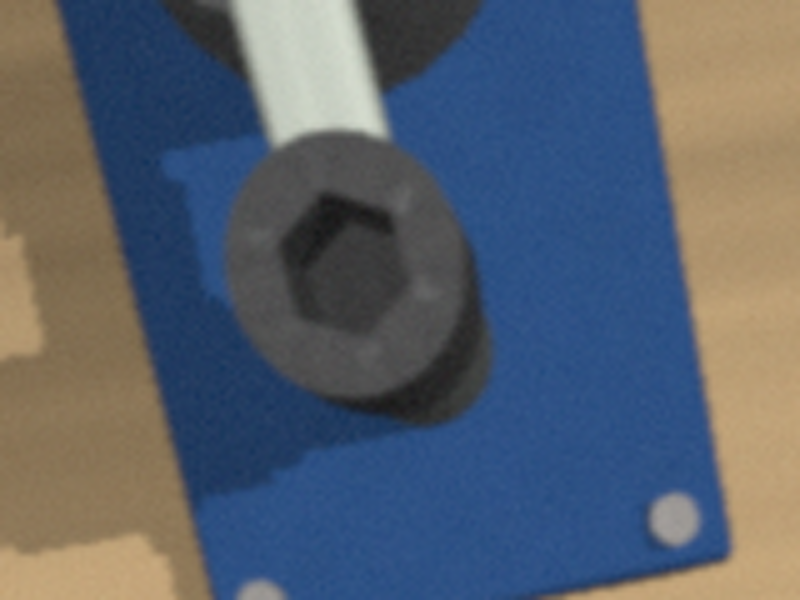

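```bash
python3 - <<'E'
from h import *
c=cam("wrist")
s,R=tool();print(s["tool_pos"], np.degrees(np.arctan2(R[1,2],R[0,2])))
f=lambda x,y,z:p2w(c,180+(x-2)/5,(y-2)/5,z)*1000
H=np.array([f(x,y,.081)[:2] for x,y in [(328,193),(393,222),(410,283),(360,335),(300,318),(280,255)]])
print(H.mean(0)); d=H-H.mean(0); print(np.degrees(np.arctan2(d[:,1],d[:,0]))%60,np.hypot(*d.T))
print("head",f(345,263,.081))
for z in (.055,.075):
  a=f(292,0,z)[:2];b=f(331,138,z)[:2];print("arm dir",np.degrees(np.arctan2(*(a-b)[::-1])),
   [np.degrees(np.arctan2(*(f(*p,z)-f(*q,z))[:2][::-1])) for p,q in (((232,0),(275,140)),((352,0),(388,137)))])
# plate screws & edges
print("stand edge dirs",[np.degrees(np.arctan2(*(f(*p,.012)-f(*q,.012))[:2][::-1])) for p,q in (((60,0),(212,600)),((630,0),(735,555)))])
E
```

```text
[ 0.43244058 -0.03665748  0.21563166] -97.78115012477664
[560.99521376  -9.05881089]
[ 3.30081606  1.62661204 10.43765784  2.87952144  5.35464241 11.95286574] [8.66685211 8.26434861 8.38812852 7.89161419 8.44484775 8.3622281 ]
head [561.5677833   -9.15141071  81.        ]
arm dir 6.798843581583187 [np.float64(7.762622218898239), np.float64(6.121924218814914)]
arm dir 6.79884358158317 [np.float64(7.762622218898333), np.float64(6.121924218814989)]
stand edge dirs [np.float64(2.729167787996434), np.float64(4.109556009876456)]
```

```bash
python3 -m jog '[[20,4,3,2,5],[45,9,3,5,5],[70,15,3,8,5],[95,20,3,11,5],[115,24,0,13,5],[129,27,-5,14,5],[129,27,-10,14,5],[129,27,-13,14,5],[129,27,-13,14,5],[129,27,-13,14,5]]'
python3 - <<'E'
from h import *
for i in range(4): c=cam("wrist","w4")
s,R=tool();print(s["tool_pos"], np.degrees(np.arctan2(R[1,2],R[0,2])),s["wrist_force"])
c=cam("scene"); z=cv2.resize(c["bgr"][180:320,240:400],None,fx=5,fy=5,interpolation=cv2.INTER_CUBIC); 
c=cam("top"); z2=cv2.resize(c["bgr"][180:300,290:410],None,fx=4,fy=4,interpolation=cv2.INTER_CUBIC)
cv2.imwrite("pics/s4.png",z[:600])
E
```

```text
time: 6.75
tool_pos: [0.5617, -0.0099, 0.2037]
tcp_rot: [-0.117, 2.166, -2.166]
wrist_force: [-0.1, -0.4, -2.1]
width: 0.151
[ 0.56203791 -0.00980006  0.20381675] -83.79020826158518 [ 0.08271446  0.19660442 -1.75830652]
```

View pics/s4.png

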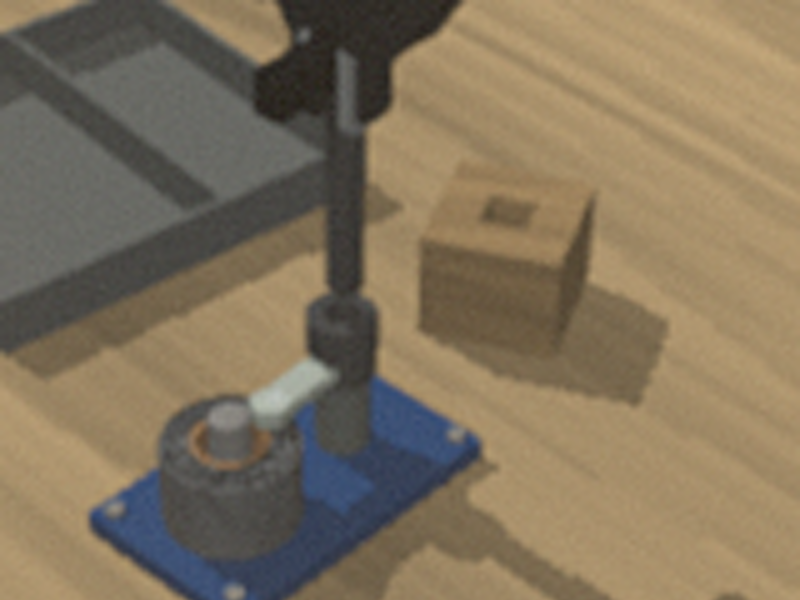

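View pics/w4.png

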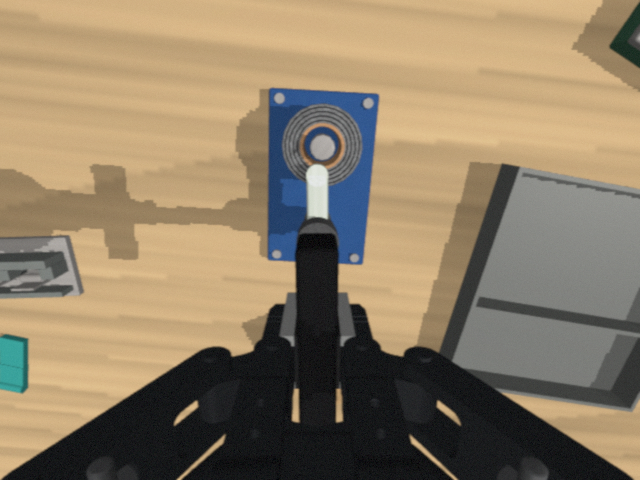

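Key foot (345,290) is right above the screw head mouth (343,312) in the enlarged scene crop. I'll descend gently.

```bash
python3 -m jog '[[0,0.5,-2,0,5],[0,0.5,-4,0,5],[0,0.5,-6,0,5],[0,0.5,-8,0,5],[0,0.5,-10,0,5],[0,0.5,-12,0,5],[0,0.5,-13,0,5],[0,0.5,-14,0,5],[0,0.5,-15,0,5],[0,0.5,-15,0,5]]'
python3 - <<'E'
from h import *
s,R=tool();print(s["tool_pos"], s["wrist_force"],s["torque"])
c=cam("scene"); z=cv2.resize(c["bgr"][180:300,240:400],None,fx=5,fy=5,interpolation=cv2.INTER_CUBIC); 
cv2.imwrite("pics/s5.png",z[:600])
E
```

```text
time: 8.3
tool_pos: [0.5625, -0.0094, 0.1886]
tcp_rot: [-0.116, 2.165, -2.165]
wrist_force: [2.6, -1.1, -2.1]
width: 0.149
[ 0.56250415 -0.00937229  0.18860657] [ 2.55660545 -1.07381181 -2.07497961] [-0.23182272 -0.53972563 -0.02912175]
```

View pics/s5.png

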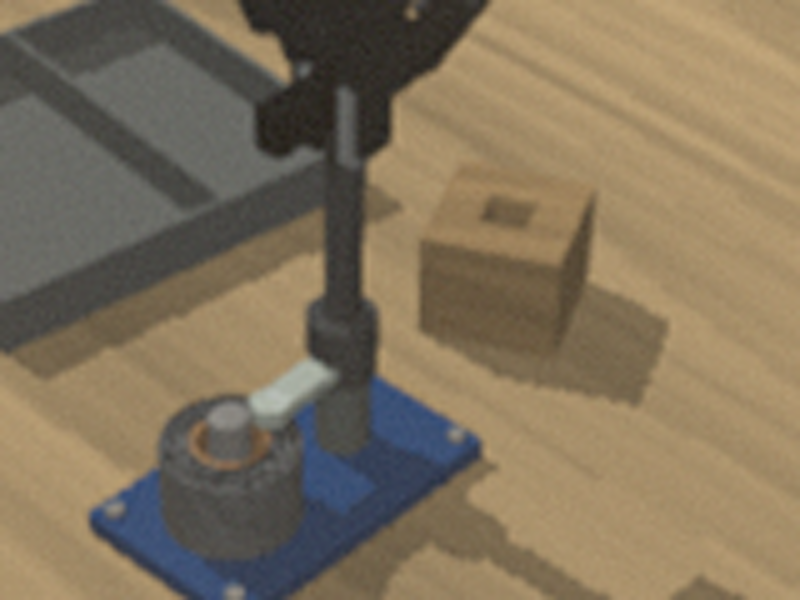

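```bash
python3 -m jog '[[0.5,0,-2,0,5],[0.5,0,-4,0,5],[0.5,0,-6,0,5],[0.5,0,-8,0,5],[0.5,0,-10,0,5],[0.5,0,-12,0,5],[0.5,0,-13,0,5],[0.5,0,-14,0,5],[0.5,0,-15,0,5],[0.5,0,-15,0,5]]'
python3 - <<'E'
from h import *
s,R=tool();print(s["tool_pos"], s["wrist_force"],s["torque"],s["width"])
E
```

```text
time: 9.6
tool_pos: [0.5631, -0.0093, 0.1753]
tcp_rot: [-0.116, 2.165, -2.165]
wrist_force: [-0.0, -1.3, 7.1]
width: 0.152
[ 0.56307524 -0.00925843  0.17530879] [-0.03295335 -1.32904627  7.10796297] [-0.25423861  0.01357143  0.01736854] 0.1519577638851881
```

Contact at foot height 63 mm with 7 N: the key is home. Turning now.

```bash
python3 -m jog '[[0,0,0,8,5],[0,0,0,16,5],[0,0,0,24,5],[0,0,0,32,5],[0,0,0,40,5],[0,0,0,48,5],[0,0,0,56,5],[0,0,0,64,5],[0,0,0,72,5],[0,0,0,80,5]]' 120
python3 - <<'E'
from h import *
s,R=tool();print(s["tool_pos"],np.degrees(np.arctan2(R[1,2],R[0,2])), s["wrist_force"],s["torque"],s["width"],s["q"])
c=cam("scene"); z=cv2.resize(c["bgr"][180:300,240:400],None,fx=5,fy=5,interpolation=cv2.INTER_CUBIC); 
cv2.imwrite("pics/s6.png",z[:600])
E
```

```text
time: 10.85
tool_pos: [0.562, -0.0083, 0.1753]
tcp_rot: [-1.179, 1.257, -1.253]
wrist_force: [-3.1, 1.4, 11.8]
width: 0.148
[ 0.56196364 -0.00827076  0.17527077] -3.551987787532148 [-3.10239137  1.37242656 11.82459332] [ 0.45284214  0.7815452  -0.14521922] 0.14838282667284736 [-6.00804923e-02  1.17667741e-01  1.93230834e+00  2.04809617e-03
  1.09299951e+00  9.71626378e-04]
```

View pics/s6.png

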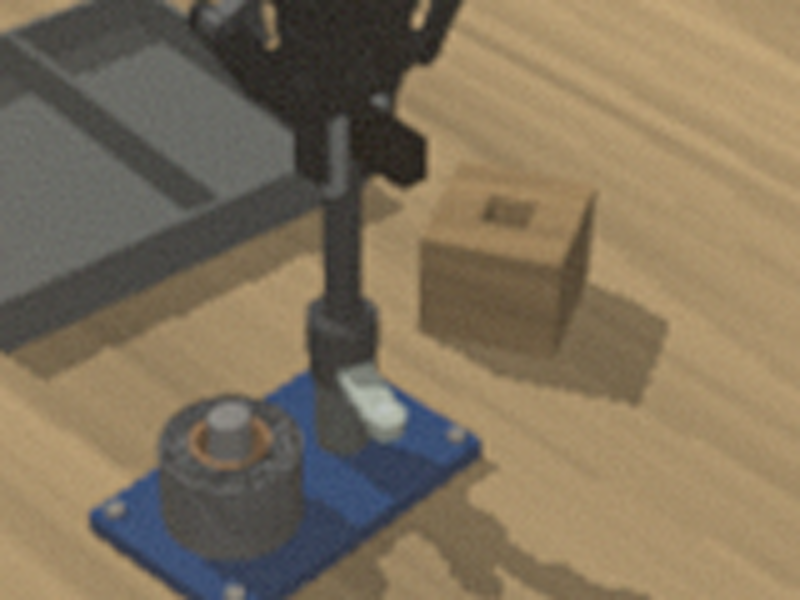

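```bash
python3 -m jog '[[0,0,0,6,5],[0,0,0,12,5],[0,0,0,18,5],[0,0,0,22,5],[0,0,0,25,5],[0,0,0,27,5],[0,0,0,27,5],[0,0,0,27,5],[0,0,0,27,5],[0,0,0,27,5]]' 120
python3 - <<'E'
from h import *
s,R=tool();print(s["tool_pos"],np.degrees(np.arctan2(R[1,2],R[0,2])), s["wrist_force"],s["torque"],s["width"])
c=cam("scene"); z=cv2.resize(c["bgr"][180:300,240:400],None,fx=5,fy=5,interpolation=cv2.INTER_CUBIC); 
cv2.imwrite("pics/s7.png",z[:600])
E
```

```text
time: 12.15
tool_pos: [0.5614, -0.0085, 0.1753]
tcp_rot: [-1.374, 0.908, -0.904]
wrist_force: [-4.8, 0.2, 11.8]
width: 0.149
[ 0.56140008 -0.00851729  0.17529614] 23.198284579653862 [-4.79767469  0.23130072 11.81614281] [ 0.24616236  1.06645083 -0.12422499] 0.14872290619191986
```

View pics/s7.png

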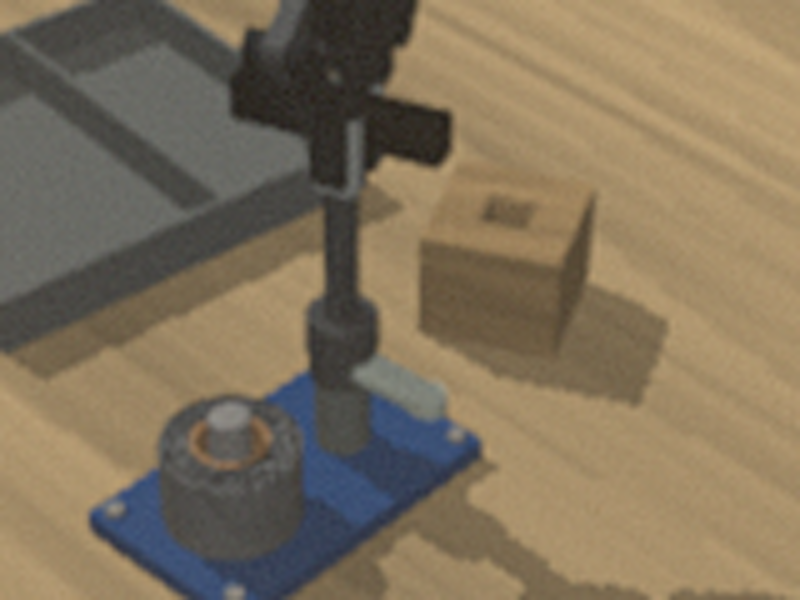

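```bash
python3 - <<'E'
from h import *
c=cam("scene"); s,R=tool();print(s["tool_pos"],np.degrees(np.arctan2(R[1,2],R[0,2])))
f=lambda x,y,z:p2w(c,240+(x-2)/5,180+(y-2)/5,z)*1000
g=cv2.resize(c["bgr"][180:300,240:400],None,fx=5,fy=5)
for a,b in (((385,358),(444,388)),((353,377),(415,415))):
  d=f(*b,.056)-f(*a,.056);print(np.degrees(np.arctan2(d[1],d[0])))
print(f(440,400,.056)) 
c=cam("wrist","w7")
E
```

```text
[ 0.56138027 -0.0085152   0.17528355] 23.198910720669026
98.14787867573438
93.35978170289292
[550.17897056  35.97605345  56.        ]
```

View pics/w7.png

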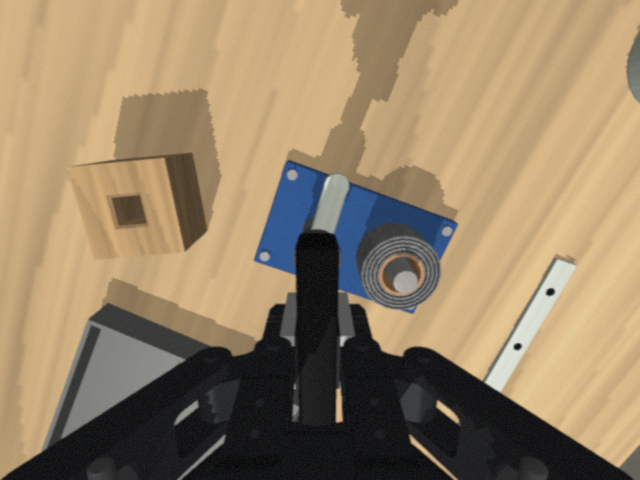

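```bash
python3 -m jog '[[0,0,0,-5,5],[0,0,0,-10,5],[0,0,0,-12,5],[0,0,0,-12,30],[0,0,0,-12,60],[0,0,0,-12,85],[0,0,0,-12,85],[0,0,0,-12,85],[0,0,5,-12,85],[0,0,15,-12,85]]' 60
python3 -m jog '[[0,0,20,0,85],[0,0,45,0,85],[0,0,70,0,85],[10,0,90,-10,85],[20,0,90,-20,85],[30,0,90,-30,85],[40,0,90,-40,85],[50,0,90,-50,85],[60,0,90,-60,85],[66,3,90,-70,85]]'
python3 -m jog '[[0,0,0,-9,85],[0,0,0,-18,85],[0,0,0,-27,85],[0,0,0,-28,85],[0,0,0,-28,85],[0,0,0,-28,85],[0,0,0,-28,85],[0,0,0,-28,85],[0,0,0,-28,85],[0,0,0,-28,85]]'
python3 - <<'E'
from h import *
c=cam("wrist","w8"); cam("scene","s8")
s,R=tool();print(s["tool_pos"],np.degrees(np.arctan2(R[1,2],R[0,2])),s["q"])
E
```

```text
time: 13.55
tool_pos: [0.5622, -0.0092, 0.1886]
tcp_rot: [-1.296, 1.064, -1.063]
wrist_force: [1.1, 0.0, 0.0]
width: 0.994
time: 14.8
tool_pos: [0.6294, -0.0064, 0.2804]
tcp_rot: [-0.527, 1.916, -1.917]
wrist_force: [0.4, 0.1, -0.0]
width: 0.994
time: 16.05
tool_pos: [0.6285, -0.0062, 0.2784]
tcp_rot: [-0.062, 2.193, -2.193]
wrist_force: [-0.8, 0.2, 0.1]
width: 0.997
[ 0.62850895 -0.00624407  0.2783988 ] -86.77825756937227 [-4.95655802e-02  1.64255069e-01  1.68285018e+00  1.04812023e-05
  1.29453706e+00  1.46499787e+00]
```

View pics/w8.png

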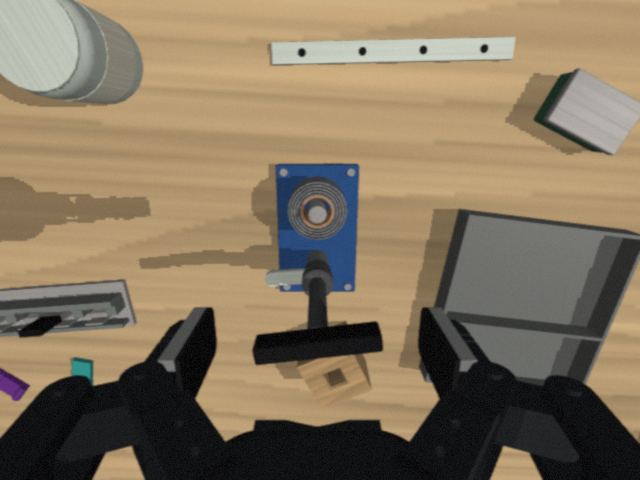

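View pics/s8.png

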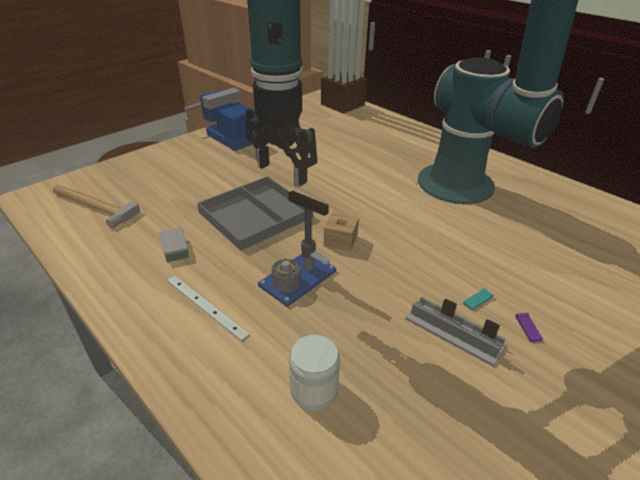

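```bash
python3 - <<'E'
from h import *
for i in range(3): c=cam("wrist")
s,R=tool();print(s["tool_pos"],np.degrees(np.arctan2(R[1,2],R[0,2])))
print("roll",p2w(c,317.5,209.5,.052),"spindle",p2w(c,317.5,213.5,.066))
z=cv2.resize(c["bgr"][160:300,240:400],None,fx=4,fy=4);cv2.imwrite("pics/w9.png",z)
# key crossbar
b=blobs(c,(0,0,0),(180,255,45),300,(230,315,400,370)); print("key",[(rectw(c,x,.189),cv2.boundingRect(x)) for x in b])
t=cam("top","t9")
b=blobs(t,(0,0,60),(180,40,160),300,(400,210,510,330)); print("tray",[rectw(t,x,.03) for x in b])
E
```

```text
[ 0.62850574 -0.00626537  0.27841374] -86.78320454694658
roll [ 0.62955781 -0.00573871  0.052     ] spindle [ 0.62882458 -0.00575922  0.066     ]
key [(((573.1387939453125, -7.258491516113281), (33.58014678955078, 87.29084014892578), 10.836355209350586), (253, 315, 129, 49))]
tray [((513.7352905273438, -259.9444885253906), (202.323486328125, 214.98306274414062), 86.00486755371094)]
```

View pics/w9.png

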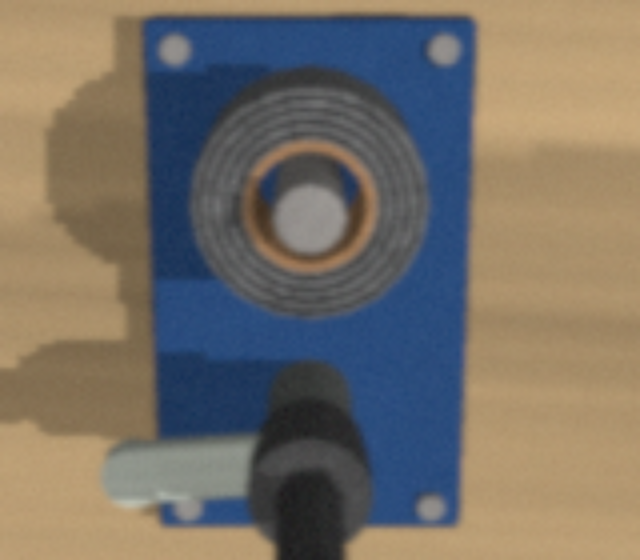

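```bash
python3 -m jog '[[1,0.5,-40,0,85],[1,0.5,-80,0,85],[1,0.5,-120,0,85],[1,0.5,-160,0,85],[1,0.5,-190,0,85],[1,0.5,-210,0,85],[1,0.5,-225,0,85],[1,0.5,-233,0,85],[1,0.5,-233,0,70],[1,0.5,-233,0,50]]' 40
python3 - <<'E'
from h import *
s,R=tool();print(s["tool_pos"],s["wrist_force"],s["width"])
c=cam("scene"); z=cv2.resize(c["bgr"][130:310,220:400],None,fx=4,fy=3.3); cv2.imwrite("pics/s10.png",z)
E
```

```text
time: 17.6
tool_pos: [0.6307, -0.0058, 0.0469]
tcp_rot: [-0.059, 2.192, -2.192]
wrist_force: [1.7, 0.3, -1.5]
width: 0.674
[ 0.6306742  -0.0057843   0.04685902] [ 1.74271353  0.27766048 -1.53312634] 0.6738430336313711
```

View pics/s10.png

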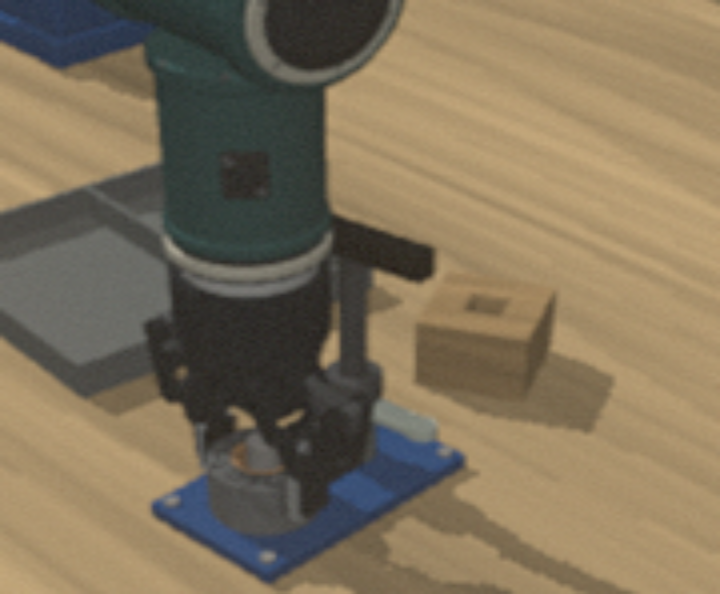

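```bash
python3 -m jog '[[0,0,0,0,50],[0,0,0,0,50],[0,0,0,0,50],[0,0,10,0,50],[0,0,25,0,50],[0,0,40,0,50],[0,0,60,0,50],[0,0,80,0,50],[0,0,100,0,50],[0,0,120,0,50]]' 40
python3 -m jog '[[0,-30,0,0,50],[0,-70,0,0,50],[0,-110,0,0,50],[-10,-140,0,0,50],[-30,-170,0,0,50],[-60,-190,0,0,50],[-90,-210,0,0,50],[-110,-225,0,0,50],[-110,-225,0,0,50],[-110,-225,0,0,50]]'
python3 - <<'E'
from h import *
s,R=tool();print(s["tool_pos"],s["wrist_force"],s["width"])
c=cam("wrist","w11");cam("scene","s11");t=cam("top","t11")
E
```

```text
time: 18.9
tool_pos: [0.6296, -0.0057, 0.1672]
tcp_rot: [-0.061, 2.193, -2.193]
wrist_force: [-0.0, -0.7, -1.9]
width: 0.676
time: 20.15
tool_pos: [0.5201, -0.2307, 0.1661]
tcp_rot: [-0.06, 2.192, -2.193]
wrist_force: [0.2, 0.1, -1.8]
width: 0.677
[ 0.52014708 -0.23067358  0.16614688] [ 0.24056603  0.06741898 -1.81253248] 0.677146984378532
```

View pics/w11.png

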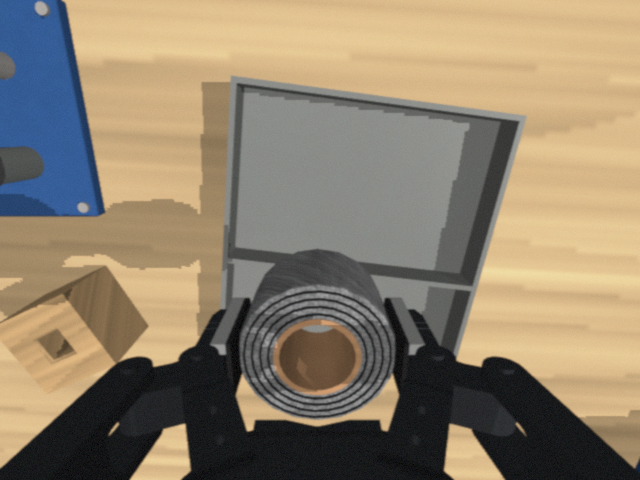

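View pics/t11.png

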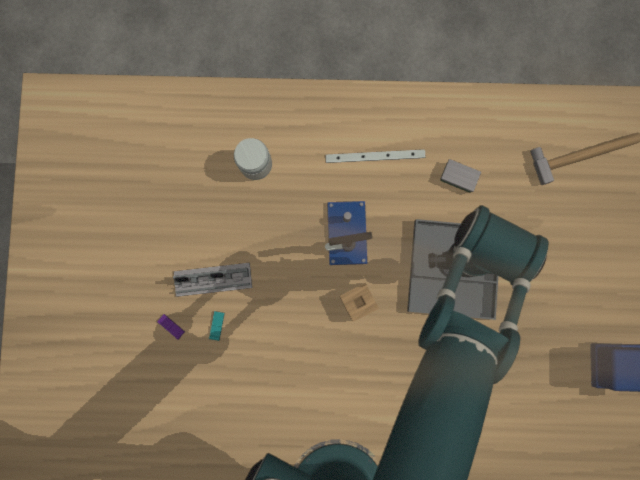

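View pics/s11.png

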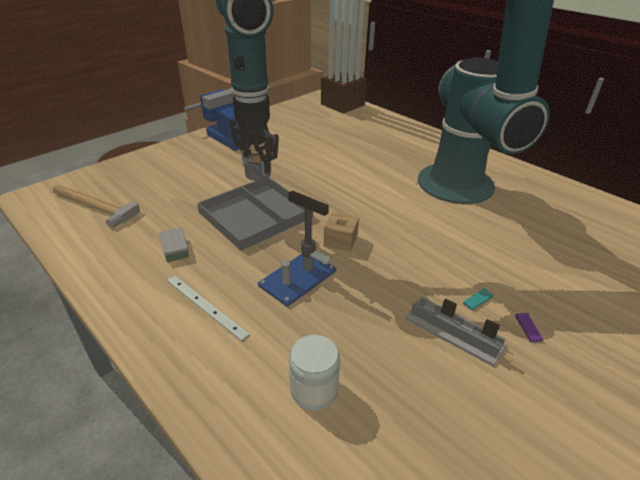

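```bash
python3 - <<'E'
from h import *
for i in range(3): c=cam("wrist")
s,R=tool();print(s["tool_pos"],np.degrees(np.arctan2(R[1,2],R[0,2])))
A=p2w(c,234,78,.03)[:2]*1000;B=p2w(c,523,117,.03)[:2]*1000
y=(A-B);L=np.hypot(*y);y/=L;x=np.array([y[1],-y[0]])
print(A,B,L,"yaw",np.degrees(np.arctan2(x[1],x[0])),"origin",(A+B)/2-108*x,"narrow",(A+B)/2-172*x,"wide",(A+B)/2-66*x)
E
```

```text
[ 0.51999462 -0.23027152  0.16538162] -86.72657651010843
[ 626.29824449 -168.74114592] [ 613.41779075 -363.20640313] 194.89136037753983 yaw -3.789464801799437 origin [ 512.09414478 -258.83600812] narrow [ 448.23407198 -254.60622062] wide [ 554.00231755 -261.61180617]
```

```bash
python3 -m jog '[[-20,-7,0,-2,50],[-40,-14,0,-4,50],[-60,-20,0,-6,50],[-71,-25,-10,-7,50],[-71,-25,-30,-7,50],[-71,-25,-55,-7,50],[-71,-25,-80,-7,50],[-71,-25,-100,-7,50],[-71,-25,-110,-7,50],[-71,-25,-110,-7,50]]'
python3 -m jog '[[0,0,-4,0,50],[0,0,-8,0,50],[0,0,-12,0,50],[0,0,-15,0,50],[0,0,-15,0,50],[0,0,-15,0,50],[0,0,-15,0,50],[0,0,-15,0,50],[0,0,-15,0,50],[0,0,-15,0,50]]'
python3 - <<'E'
from h import *
s,R=tool();print(s["tool_pos"],s["wrist_force"],s["width"])
c=cam("wrist","w12")
E
```

```text
time: 21.7
tool_pos: [0.4476, -0.2555, 0.0546]
tcp_rot: [-0.071, -2.188, 2.186]
wrist_force: [0.6, 0.0, -1.7]
width: 0.674
time: 22.95
tool_pos: [0.4485, -0.2558, 0.0405]
tcp_rot: [-0.072, -2.188, 2.188]
wrist_force: [0.2, 0.1, -1.4]
width: 0.68
[ 0.44852861 -0.25575446  0.04046741] [ 0.23288648  0.10505066 -1.3751777 ] 0.679659117676407
```

View pics/w12.png

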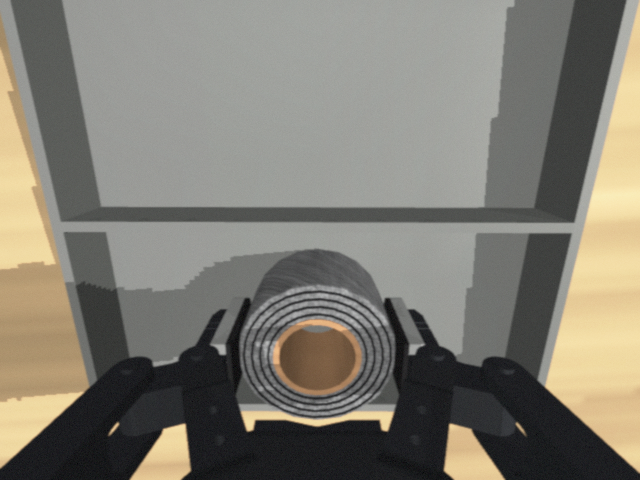

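```bash
python3 -m jog '[[0,0,-1,0,50],[0,0,-2,0,50],[0,0,-2,0,50],[0,0,-2,0,60],[0,0,-2,0,75],[0,0,-2,0,85],[0,0,-2,0,85],[0,0,-2,0,85],[0,0,10,0,85],[0,0,30,0,85]]'
python3 -m jog '[[0,0,40,0,85],[0,0,80,0,85],[0,0,120,0,85],[0,0,160,0,85],[0,0,190,0,85],[0,0,190,0,85],[0,0,190,0,85],[0,0,190,0,85],[0,0,190,0,85],[0,0,190,0,85]]'
python3 - <<'E'
from h import *
s,R=tool();print(s["tool_pos"],s["wrist_force"],s["width"],np.degrees(np.arctan2(R[1,2],R[0,2])))
c=cam("wrist","w13")
E
```

```text
time: 24.25
tool_pos: [0.448, -0.2554, 0.0707]
tcp_rot: [-0.071, -2.188, 2.186]
wrist_force: [0.3, -0.9, 0.8]
width: 0.992
time: 25.5
tool_pos: [0.4482, -0.2556, 0.2596]
tcp_rot: [-0.071, -2.188, 2.186]
wrist_force: [-0.5, 0.2, -0.2]
width: 0.996
[ 0.44820767 -0.25555228  0.25958596] [-0.52653814  0.1618359  -0.22308873] 0.9964855645786116 -93.78008934181729
```

View pics/w13.png

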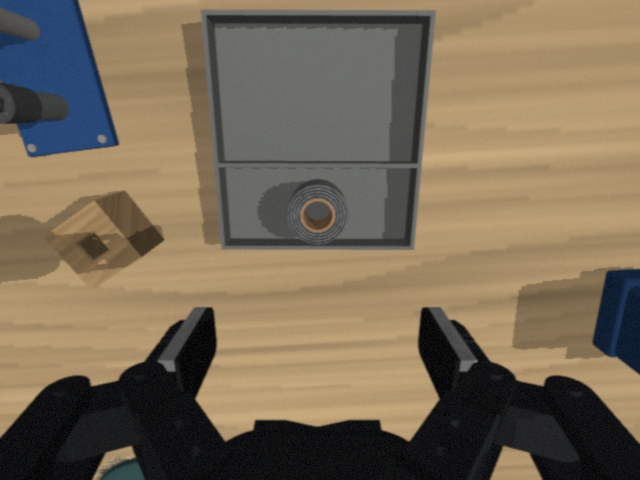

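Roll sits flat in the narrow compartment (317,212). Now back to the key.

```bash
python3 -m jog '[[10,20,20,10,85],[20,45,40,20,85],[32,75,45,30,85],[44,105,45,40,85],[57,135,45,50,85],[70,165,45,60,85],[83,195,45,70,85],[95,220,45,80,85],[106,238,45,90,85],[114,247,45,100,85]]'
python3 -m jog '[[0,0,0,3,85],[0,0,0,3,85],[0,0,0,3,85],[0,0,0,3,85],[0,0,0,3,85],[0,0,0,3,85],[0,0,0,3,85],[0,0,0,3,85],[0,0,0,3,85],[0,0,0,3,85]]'
python3 - <<'E'
from h import *
for i in range(2): c=cam("wrist","w14")
s,R=tool();print(s["tool_pos"],s["wrist_force"],s["width"],np.degrees(np.arctan2(R[1,2],R[0,2])))
b=blobs(c,(0,0,0),(180,255,45),300,(150,60,480,305)); print("key",[(rectw(c,x,.189),cv2.boundingRect(x)) for x in b])
E
```

```text
time: 26.8
tool_pos: [0.5629, -0.0076, 0.3052]
tcp_rot: [-1.262, 1.124, -1.123]
wrist_force: [0.3, -0.1, 0.2]
width: 0.998
time: 28.05
tool_pos: [0.5625, -0.0087, 0.3054]
tcp_rot: [-1.281, 1.09, -1.09]
wrist_force: [-0.4, 0.7, 0.9]
width: 0.997
[ 0.56251371 -0.00869723  0.30541307] [ 0.45181498  0.34336753 -1.00981012] 0.9930402693606928 9.221043515041814
key [(((561.1558837890625, -7.295780181884766), (14.752270698547363, 90.27022552490234), 9.154775619506836), (304, 180, 23, 124))]
```

View pics/w14.png

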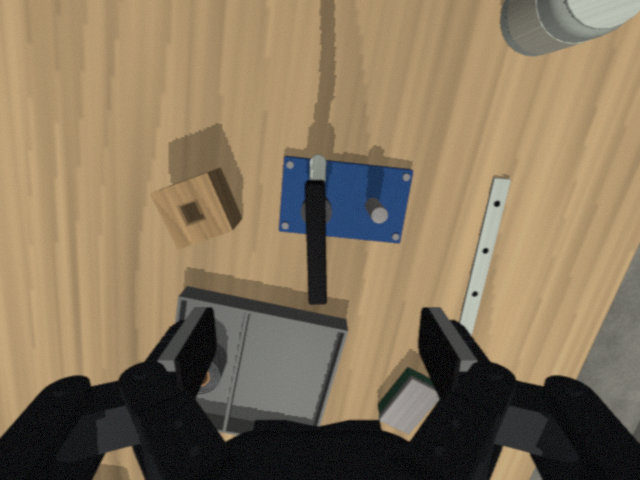

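```bash
python3 -m jog '[[-1,0.5,-30,0,85],[-1,0.5,-60,0,85],[-1,0.5,-90,0,85],[-1,0.5,-115,0,85],[-1,0.5,-128,0,70],[-1,0.5,-130,0,50],[-1,0.5,-130,0,30],[-1,0.5,-130,0,5],[-1,0.5,-130,0,5],[-1,0.5,-130,0,5]]' 120
python3 -m jog '[[0,0,0,0,5],[0,0,-1,0,5],[0,0,-1,0,5],[0,0,-1,0,5],[0,0,-1,0,5],[0,0,-1,0,5],[0,0,-1,0,5],[0,0,-1,0,5],[0,0,-1,0,5],[0,0,-1,0,5]]' 120
python3 - <<'E'
from h import *
s,R=tool();print(s["tool_pos"],s["wrist_force"],s["torque"],s["width"],np.degrees(np.arctan2(R[1,2],R[0,2])))
E
```

```text
time: 29.4
tool_pos: [0.5622, -0.0083, 0.1769]
tcp_rot: [-1.28, 1.088, -1.091]
wrist_force: [-0.9, 0.6, 6.6]
width: 0.148
time: 30.65
tool_pos: [0.5624, -0.0083, 0.1769]
tcp_rot: [-1.28, 1.088, -1.091]
wrist_force: [-2.6, -0.1, 10.2]
width: 0.147
[ 0.56238141 -0.0083194   0.17688349] [-2.61875241 -0.06029135 10.21675246] [0.00325837 0.75893974 0.02534678] 0.14744201973389848 9.218823147716764
```

```bash
python3 -m jog '[[0,0,0,-8,5],[0,0,0,-16,5],[0,0,0,-24,5],[0,0,0,-32,5],[0,0,0,-40,5],[0,0,0,-48,5],[0,0,0,-56,5],[0,0,0,-64,5],[0,0,0,-72,5],[0,0,0,-80,5]]' 120
python3 -m jog '[[0,0,-0.5,-5,5],[0,0,-0.5,-10,5],[0,0,-0.5,-15,5],[0,0,-0.5,-20,5],[0,0,-0.5,-24,5],[0,0,-0.5,-27,5],[0,0,-0.5,-30,5],[0,0,-0.5,-30,5],[0,0,-0.5,-30,5],[0,0,-0.5,-30,5]]' 120
python3 - <<'E'
from h import *
s,R=tool();print(s["tool_pos"],s["wrist_force"],s["torque"],s["width"],np.degrees(np.arctan2(R[1,2],R[0,2])))
c=cam("wrist","w15")
E
```

```text
time: 31.9
tool_pos: [0.5632, -0.0092, 0.1769]
tcp_rot: [-0.337, 2.037, -2.043]
wrist_force: [-1.2, -1.6, 7.9]
width: 0.15
time: 33.15
tool_pos: [0.5632, -0.0098, 0.1769]
tcp_rot: [-0.205, -2.122, 2.128]
wrist_force: [-1.3, -3.5, 10.7]
width: 0.151
[ 0.56316269 -0.00977919  0.17687759] [-1.30511495 -3.53674208 10.73635773] [-0.94815107  0.54073719  0.01224938] 0.15089118497098872 -100.73617315471657
```

View pics/w15.png

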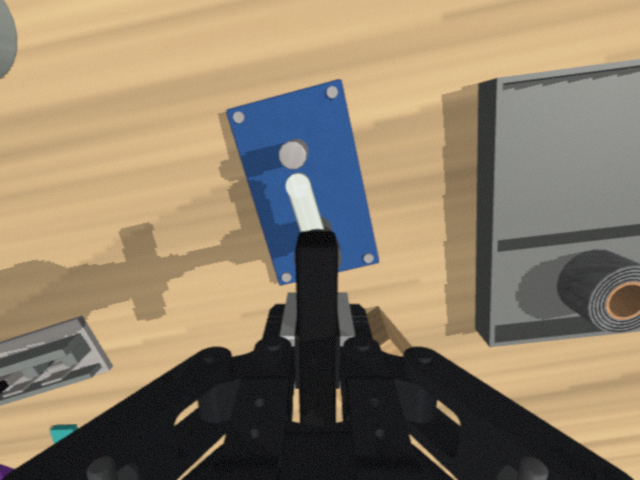

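```bash
python3 - <<'E'
from h import *
c=cam("wrist"); im=c["bgr"]
z=cv2.resize(im[70:290,210:390],None,fx=3.3,fy=2.7,interpolation=cv2.INTER_CUBIC)
z=cv2.resize(im[150:250,260:380],None,fx=6,fy=6,interpolation=cv2.INTER_CUBIC);cv2.imwrite("pics/w16.png",z)
b=blobs(c,(100,110,40),(125,255,255),300,(190,60,400,300))
hsv=cv2.cvtColor(im,cv2.COLOR_BGR2HSV)
# light arm
m=cv2.inRange(hsv,(35,5,140),(100,80,255));m[:170]=0;m[235:]=0;m[:,:270]=0;m[:,340:]=0
n,l,st,_=cv2.connectedComponentsWithStats(m);k=1+np.argmax(st[1:,4]);print(st[k])
L=[];Rr=[]
for v in range(190,226):
    u=np.where(l[v]==k)[0]
    if len(u)>6: L.append(p2w(c,u[0]-.5,v,.056)[:2]);Rr.append(p2w(c,u[-1]+.5,v,.056)[:2])
L=np.array(L);Rr=np.array(Rr)
for P in (L,Rr,(L+Rr)/2):
    vx,vy,_,_=cv2.fitLine(P.astype(np.float32)*1000,2,0,.01,.01).ravel();print("arm",np.degrees(np.arctan(vy/vx)))
# stand screws corners: (238,117),(332,92),(286,277),(368,258)
f=lambda u,v:p2w(c,u,v,.014)[:2]*1000
a,b_,d,e=f(238,117),f(332,92),f(286,277),f(368,258)
for p,q in((a,d),(b_,e)): w=p-q;print("stand",np.degrees(np.arctan2(w[1],w[0])),np.hypot(*w))
w=a-b_;print(np.degrees(np.arctan2(w[1],w[0]))-90);w=d-e;print(np.degrees(np.arctan2(w[1],w[0]))-90)
print("arm width mm",np.hypot(*(L-Rr).T).mean()*1000, "spindle top",p2w(c,293,154,.066),"stand centre",(a+b_+d+e)/4)
E
```

```text
[ 286  173   37   58 1155]
arm 6.286921
arm 6.5473423
arm 6.4098945
stand 3.3355390275345416 133.97891453091034
stand 3.1888388003191697 133.86442012735023
3.166528939971485
3.257221492439797
arm width mm 16.811766166518307 spindle top [ 0.62818067 -0.00599608  0.066     ] stand centre [594.63064814  -7.09162496]
```

View pics/w16.png

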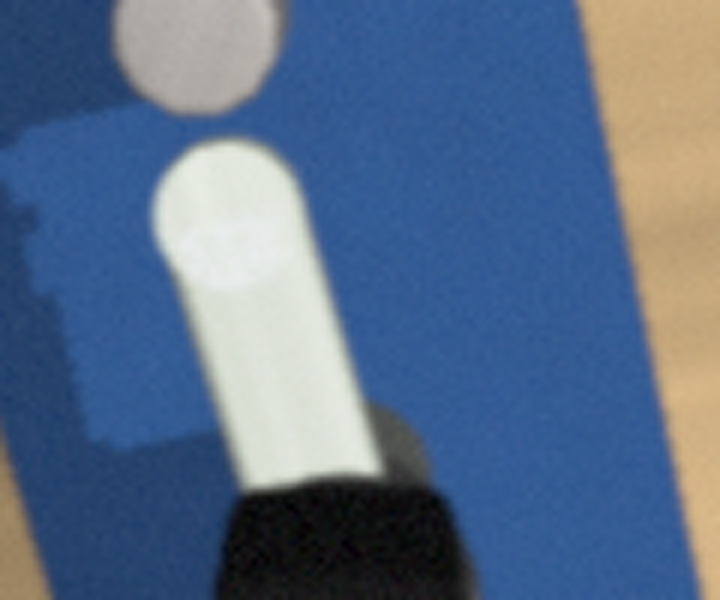

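Keeper is still about 3.2° from shut, so I turn further against the stop.

```bash
python3 -m jog '[[0,0,0,-3,5],[0,0,0,-6,5],[0,0,0,-9,5],[0,0,0,-11,5],[0,0,0,-11,5],[0,0,0,-11,5],[0,0,0,-11,5],[0,0,0,-11,5],[0,0,0,-11,5],[0,0,0,-11,5]]' 120
cat > arm.py <<'E'
from h import *
s,R=tool();print(s["tool_pos"],s["wrist_force"],s["torque"],s["width"],np.degrees(np.arctan2(R[1,2],R[0,2])))
c=cam("wrist","wa"); im=c["bgr"]
hsv=cv2.cvtColor(im,cv2.COLOR_BGR2HSV)
m=cv2.inRange(hsv,(35,5,140),(100,80,255))
n,l,st,_=cv2.connectedComponentsWithStats(m[150:240,240:400]);k=1+np.argmax(st[1:,4]);print(st[k])
L=[];Rr=[]
for v in range(st[k][1]+17,min(st[k][1]+st[k][3]-4,st[k][1]+54)):
    u=np.where(l[v]==k)[0]
    L.append(p2w(c,240+u[0]-.5,150+v,.056)[:2]);Rr.append(p2w(c,240+u[-1]+.5,150+v,.056)[:2])
L=np.array(L);Rr=np.array(Rr)
for P in (L,Rr,(L+Rr)/2):
    vx,vy,_,_=cv2.fitLine(P.astype(np.float32)*1000,2,0,.01,.01).ravel();print("arm",np.degrees(np.arctan(vy/vx)))
E
python3 arm.py
```

```text
time: 34.5
tool_pos: [0.5631, -0.01, 0.1769]
tcp_rot: [-0.391, -2.013, 2.019]
wrist_force: [-2.5, -5.0, 10.7]
width: 0.147
[ 0.56305408 -0.00997772  0.17688455] [-2.53062248 -5.03963362 10.68287745] [-1.12164518  0.56265765  0.15633714] 0.14741528899853 -111.7201328591103
[  36   26   44   57 1268]
arm 4.139367
arm 3.0641046
arm 3.5925713
```

View pics/wa.png

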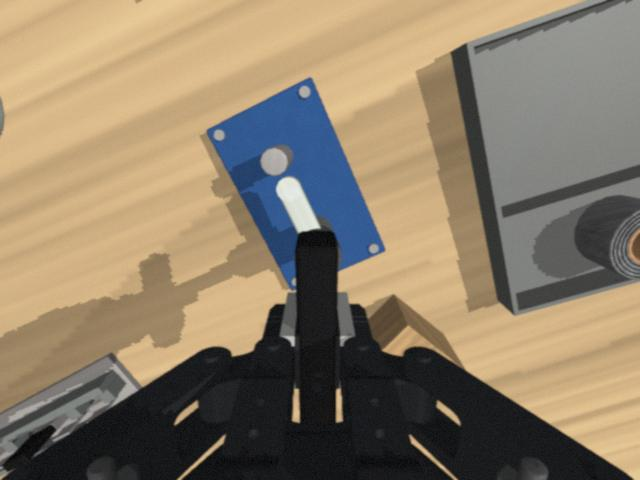

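```bash
python3 -m jog '[[0,0,0,-3,5],[0,0,0,-5,5],[0,0,0,-5,5],[0,0,0,-5,5],[0,0,0,-5,5],[0,0,0,-5,5],[0,0,0,-5,5],[0,0,0,-5,5],[0,0,0,-5,5],[0,0,0,-5,5]]' 120
python3 arm.py
python3 -m jog '[[0,0,0,4,5],[0,0,0,8,5],[0,0,0,12,5],[0,0,0,16,5],[0,0,0,19,5],[0,0,0,22,5],[0,0,0,22,5],[0,0,0,22,5],[0,0,0,22,5],[0,0,0,22,5]]' 120
python3 arm.py
```

```text
time: 35.8
tool_pos: [0.563, -0.01, 0.1769]
tcp_rot: [-0.471, -1.961, 1.966]
wrist_force: [-2.9, -4.3, 10.9]
width: 0.146
[ 0.56299246 -0.01001815  0.17687609] [-2.93242834 -4.27397681 10.90624594] [-1.20157872  0.65476313  0.11351514] 0.14598525567489443 -116.71362894508032
[  31   29   48   56 1180]
arm 4.145116
arm -0.506799
arm 1.6802807
time: 37.1
tool_pos: [0.5632, -0.0096, 0.1769]
tcp_rot: [-0.096, -2.178, 2.184]
wrist_force: [-1.6, -4.1, 10.6]
width: 0.147
[ 0.5631903  -0.00961649  0.17687223] [-1.58504773 -4.12577037 10.62068149] [-0.90400229  0.44958764 -0.06776529] 0.1474978058823387 -94.76012434510321
[  32   29   47   55 1196]
arm 24.80326
arm 22.86309
arm 23.78089
```

View pics/wa.png

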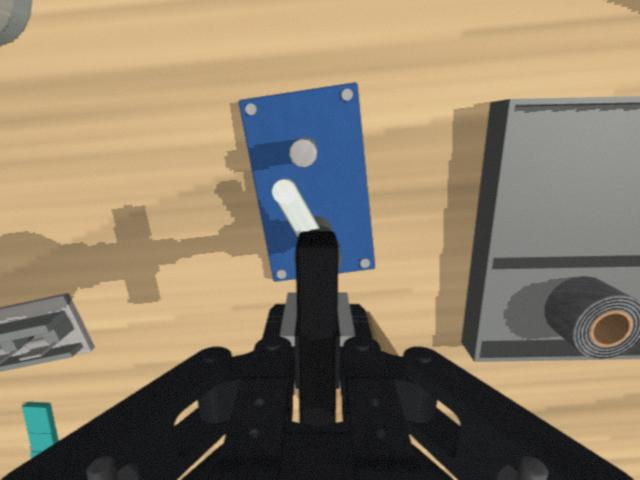

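The key slipped relative to the screw at the stop (about 30° offset), and backing off then carried the keeper to about 20° open. I'll lift the key clear, re-index it and re-seat it.

```bash
python3 -m jog '[[0,0,2,0,5],[0,0,5,0,5],[0,0,9,0,5],[0,0,13,0,5],[0,0,17,0,5],[0,0,21,0,5],[0,0,25,0,5],[0,0,30,0,5],[0,0,30,0,5],[0,0,30,0,5]]' 120
python3 arm.py
python3 - <<'E'
from h import *
c=cam("scene"); z=cv2.resize(c["bgr"][150:290,230:390],None,fx=5,fy=4.28,interpolation=cv2.INTER_CUBIC); cv2.imwrite("pics/s17.png",z)
E
```

```text
time: 38.4
tool_pos: [0.5614, -0.0081, 0.204]
tcp_rot: [-0.091, -2.179, 2.179]
wrist_force: [-0.2, 0.8, -2.3]
width: 0.151
[ 0.56136303 -0.00806028  0.20398644] [-0.23880965  0.79100808 -2.3365797 ] [-0.05230086 -0.0391962  -0.02616553] 0.15120407438896177 -94.77417058770503
[  39   20   42   53 1080]
arm 24.698286
arm 17.280188
arm 20.795206
```

View pics/s17.png

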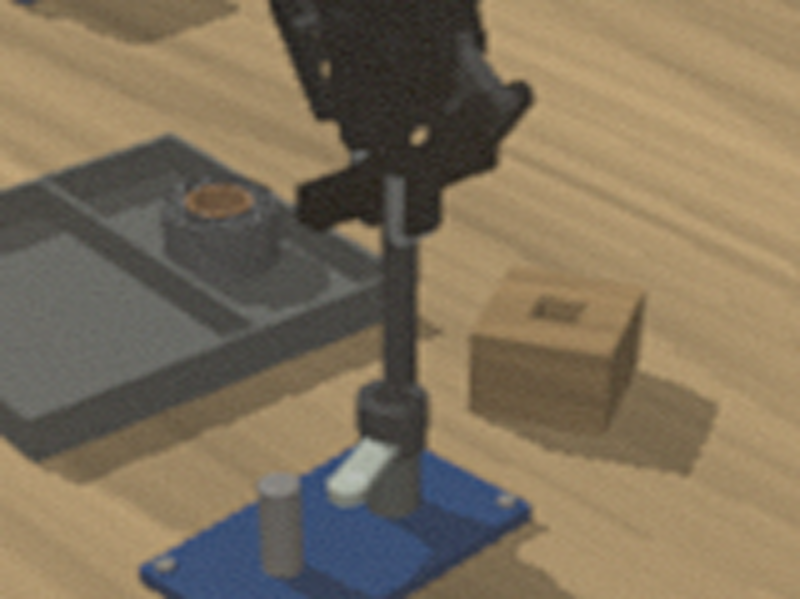

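View pics/wa.png

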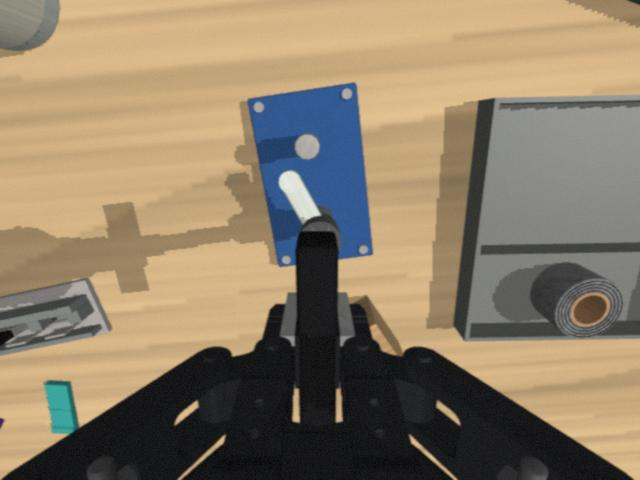

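```bash
python3 -m jog '[[0.8,-1.4,0,5,5],[0.8,-1.4,0,10,5],[0.8,-1.4,0,15,5],[0.8,-1.4,0,20,5],[0.8,-1.4,0,25,5],[0.8,-1.4,0,28,5],[0.8,-1.4,-3,28,5],[0.8,-1.4,-7,28,5],[0.8,-1.4,-11,28,5],[0.8,-1.4,-13,28,5]]' 120
python3 arm.py; cp pics/wa.png pics/wb.png
python3 - <<'E'
from h import *
c=cam("scene"); z=cv2.resize(c["bgr"][150:290,230:390],None,fx=5,fy=4.28,interpolation=cv2.INTER_CUBIC); cv2.imwrite("pics/s18.png",z)
E
```

```text
time: 39.75
tool_pos: [0.5626, -0.0097, 0.1906]
tcp_rot: [-0.41, 1.998, -1.999]
wrist_force: [1.2, 0.3, -1.6]
width: 0.15
[ 0.56255253 -0.00965333  0.19064312] [ 1.22646248  0.29818342 -1.60602208] [-0.00050719 -0.17295094  0.01948334] 0.15015356489912676 -66.79576254142647
[  65   17   23   57 1066]
arm 23.618538
arm 23.761084
arm 23.68967
```

View pics/wb.png

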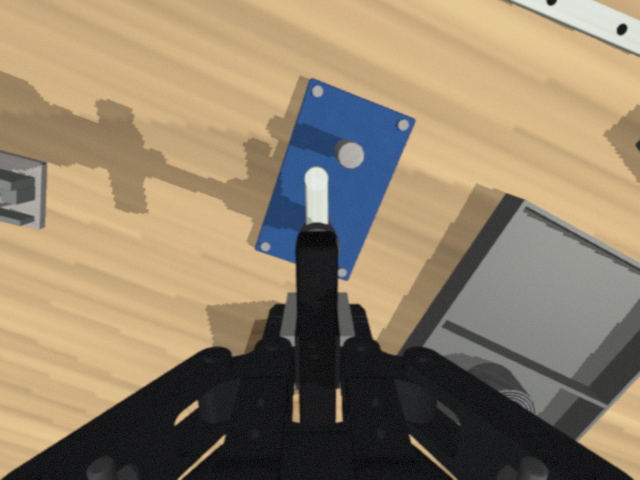

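```bash
python3 -m jog '[[0,0,-2,0,5],[0,0,-4,0,5],[0,0,-6,0,5],[0,0,-8,0,5],[0,0,-10,0,5],[0,0,-12,0,5],[0,0,-14,0,5],[0,0,-16,0,5],[0,0,-17,0,5],[0,0,-17,0,5]]' 120
python3 arm.py
```

```text
time: 41.1
tool_pos: [0.5631, -0.0096, 0.1768]
tcp_rot: [-0.409, 1.997, -1.998]
wrist_force: [-2.6, 0.4, 12.6]
width: 0.146
[ 0.563106   -0.00957426  0.17682103] [-2.57232944  0.43658559 12.55504313] [0.12977162 0.71333988 0.01141354] 0.14564911018959906 -66.77922654504962
[  64   20   25   60 1303]
arm 24.022812
arm 24.472767
arm 24.247978
```

```bash
python3 -m jog '[[0,0,0,-5,5],[0,0,0,-10,5],[0,0,0,-15,5],[0,0,0,-20,5],[0,0,0,-25,5],[0,0,0,-30,5],[0,0,0,-34,5],[0,0,0,-37,5],[0,0,0,-38,5],[0,0,0,-38,5]]' 120
python3 arm.py
```

```text
time: 42.4
tool_pos: [0.5634, -0.0104, 0.1769]
tcp_rot: [-0.273, -2.084, 2.087]
wrist_force: [-2.0, -1.5, 11.4]
width: 0.146
[ 0.56337019 -0.0103867   0.17687001] [-1.99718181 -1.46623914 11.40460156] [-0.51365367  0.52515869  0.16522995] 0.1455476154493247 -104.75260483130391
[  44   24   39   58 1224]
arm 3.6704354
arm 3.9724941
arm 3.8127723
```

View pics/wa.png

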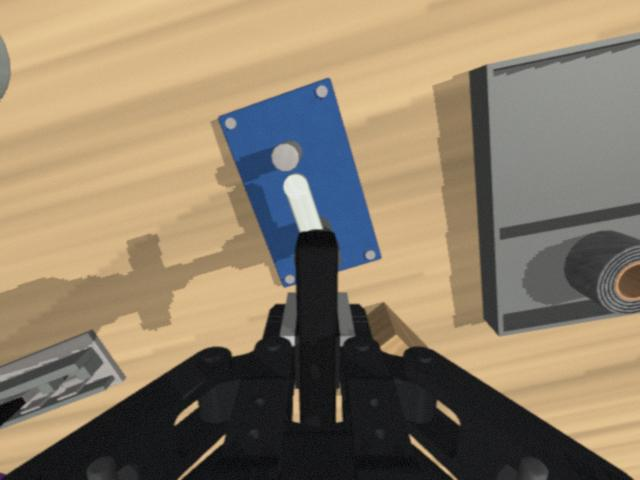

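```bash
python3 -m jog '[[0,0,0,-1,5],[0,0,0,-2,5],[0,0,0,-2.5,5],[0,0,0,-2.5,5],[0,0,0,-2.5,5],[0,0,0,-2.5,5],[0,0,0,-2.5,5],[0,0,0,-2.5,5],[0,0,0,-2.5,5],[0,0,0,-2.5,5]]' 120
python3 arm.py
```

```text
time: 43.7
tool_pos: [0.5633, -0.0104, 0.1769]
tcp_rot: [-0.315, -2.059, 2.062]
wrist_force: [-2.0, -1.3, 11.2]
width: 0.152
[ 0.56331936 -0.010426    0.17689388] [-2.04738496 -1.34329419 11.17367914] [-0.42320209  0.52986581  0.19163791] 0.15192841256917994 -107.23220011949088
[  41   25   41   57 1321]
arm 3.757791
arm 3.621814
arm 3.6819184
```

Arm direction unchanged while torque rises: it is against the stop. Ease off gradually.

```bash
python3 -m jog '[[0,0,0,2,5],[0,0,0,4,5],[0,0,0,6,5],[0,0,0,8,5],[0,0,0,10,5],[0,0,0,10,5],[0,0,0,10,5],[0,0,0,10,5],[0,0,0,10,5],[0,0,0,10,5]]' 120
python3 arm.py
```

```text
time: 45.0
tool_pos: [0.5635, -0.0101, 0.1769]
tcp_rot: [-0.14, -2.156, 2.158]
wrist_force: [-1.7, -0.6, 11.2]
width: 0.146
[ 0.56346082 -0.01013242  0.17688275] [-1.70120313 -0.62536858 11.22344861] [-0.2868666   0.44084263  0.01127429] 0.14633461633881273 -97.27206288296004
[  53   22   32   59 1168]
arm 3.6018932
arm 3.8367672
arm 3.714301
```

```bash
python3 -m jog '[[0,0,4,0,5],[0,0,8,0,5],[0,0,12,0,5],[0,0,16,0,5],[0,0,20,0,5],[0,0,30,0,5],[0,0,40,0,5],[0,0,50,0,5],[0,0,55,0,5],[0,0,55,0,5]]' 120
python3 arm.py
python3 -m jog '[[-10,-3,0,0,5],[-25,-6,0,0,5],[-40,-9,0,0,5],[-55,-12,0,0,5],[-70,-15,0,0,5],[-80,-17,0,0,5],[-90,-20,0,0,5],[-90,-20,0,0,5],[-90,-20,0,0,5],[-90,-20,0,0,5]]' 120
python3 - <<'E'
from h import *
c=cam("wrist","w20"); s,R=tool();print(s["tool_pos"],s["wrist_force"],np.degrees(np.arctan2(R[1,2],R[0,2])))
cam("top","t20");cam("scene","s20")
E
```

```text
time: 46.3
tool_pos: [0.5626, -0.0096, 0.2297]
tcp_rot: [-0.138, -2.156, 2.156]
wrist_force: [-0.1, 0.2, -1.9]
width: 0.148
[ 0.56260124 -0.0096067   0.22965104] [-0.09376102  0.17155838 -1.93726088] [0.01782939 0.00924709 0.02099498] 0.14849074369210646 -97.27932951780537
[ 58  12  27  51 908]
arm 3.609742
arm 4.095324
arm 3.8441892
time: 47.6
tool_pos: [0.4727, -0.0296, 0.229]
tcp_rot: [-0.137, -2.156, 2.156]
wrist_force: [1.0, -0.7, -2.2]
width: 0.149
[ 0.47268679 -0.0295823   0.22891887] [ 0.74201886  0.01301123 -2.18454034] -97.27300829323583
```

View pics/w20.png

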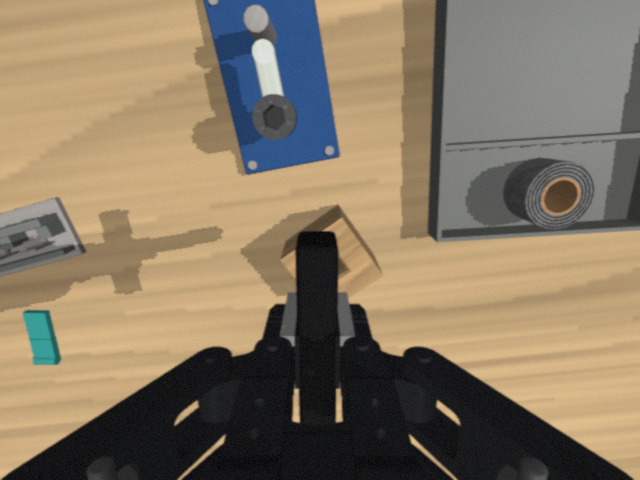

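View pics/s20.png

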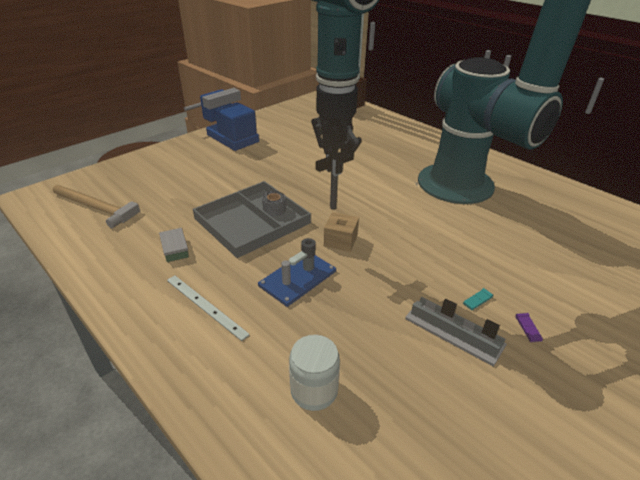

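```bash
python3 - <<'E'
from h import *
t=cam("top");s=cam("scene")
tc=cv2.imread("pics/t11.png")
a=cv2.resize(tc[280:325,335:385],None,fx=8,fy=8,interpolation=cv2.INTER_CUBIC)
b=cv2.resize(s["bgr"][205:250,316:366],None,fx=8,fy=8,interpolation=cv2.INTER_CUBIC)
cv2.imwrite("pics/hole.png",np.hstack([a,b]))
w=cam("wrist"); 
f=lambda u,v,z:p2w(w,u,v,z)[:2]*1000
d=f(263,50,.056)-f(274,117,.081);print(np.degrees(np.arctan2(d[1],d[0])),f(274,117,.081))
b=blobs(t,(0,0,60),(180,40,160),300,(400,210,520,330)); print("tray",[rectw(t,x,.03) for x in b])
E
```

```text
3.8304412900349987 [561.29298756  -9.20326929]
tray [((520.4602661132812, -237.90321350097656), (213.62144470214844, 247.051513671875), 86.30679321289062)]
```

View pics/hole.png

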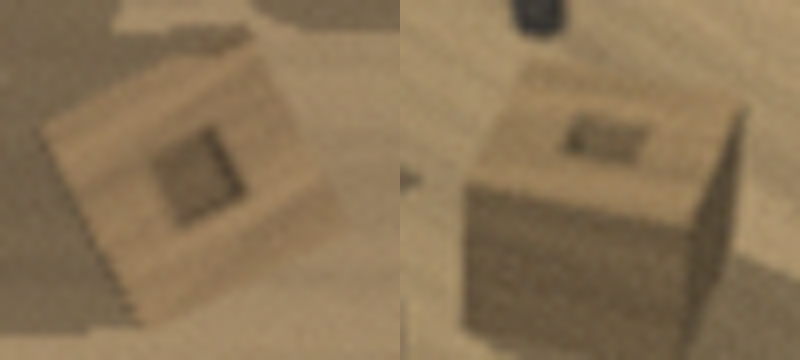

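```bash
python3 - <<'E'
from h import *
t=cam("top");s=cam("scene")
print("hole top",p2w(t,359.3,301.4,.055)*1000,"scene",p2w(s,341.3,221.8,.055)*1000)
# references: spindle top centre by both, wrist said (628.2,-6.0)
a=cv2.resize(t["bgr"][195:275,320:380],None,fx=7,fy=7,interpolation=cv2.INTER_CUBIC)
b=cv2.resize(s["bgr"][230:300,255:345],None,fx=7,fy=7,interpolation=cv2.INTER_CUBIC)
b=cv2.resize(b,(380,560*380//630)); 
cv2.imwrite("pics/ref.png",np.hstack([a,cv2.copyMakeBorder(b,0,560-b.shape[0],0,0,cv2.BORDER_CONSTANT)]))
E
```

```text
hole top [432.55601269 -39.63851386  55.        ] scene [431.61536922 -39.00323534  55.        ]
```

View pics/ref.png

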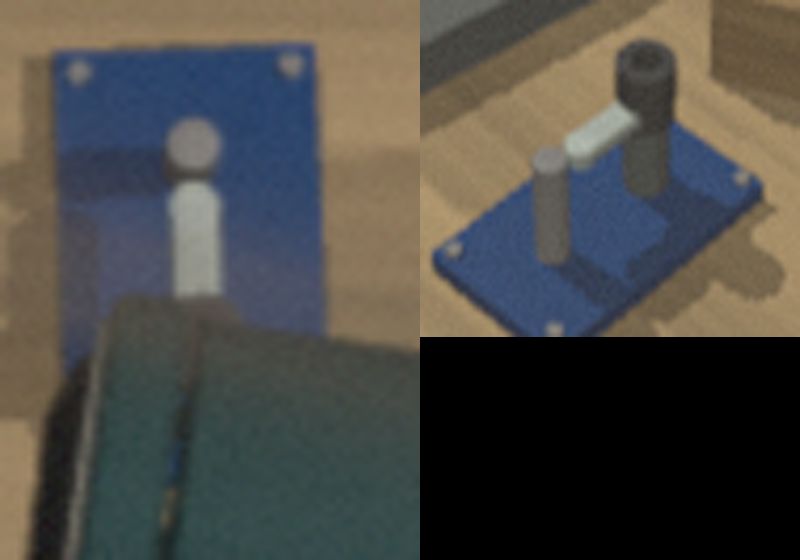

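```bash
python3 -m jog '[[-10,-2,0,0,5],[-20,-4,0,0,5],[-30,-6,0,0,5],[-38,-7.7,0,0,5],[-38,-7.7,-15,0,5],[-38,-7.7,-30,0,5],[-38,-7.7,-42,0,5],[-38,-7.7,-49,0,5],[-38,-7.7,-49,0,5],[-38,-7.7,-49,0,5]]' 120
python3 - <<'E'
from h import *
c=cam("wrist","w21"); s,R=tool();print(s["tool_pos"],s["wrist_force"],np.degrees(np.arctan2(R[1,2],R[0,2])))
s=cam("scene");b=cv2.resize(s["bgr"][150:255,290:390],None,fx=6,fy=6,interpolation=cv2.INTER_CUBIC);cv2.imwrite("pics/s21.png",b[:600])
E
```

```text
time: 49.25
tool_pos: [0.4347, -0.0373, 0.1802]
tcp_rot: [-0.138, -2.156, 2.156]
wrist_force: [-0.1, -1.2, -2.1]
width: 0.149
[ 0.43482188 -0.03737644  0.18043196] [-0.25266664  0.53047567 -2.64183439] -97.2791280097292
```

View pics/s21.png

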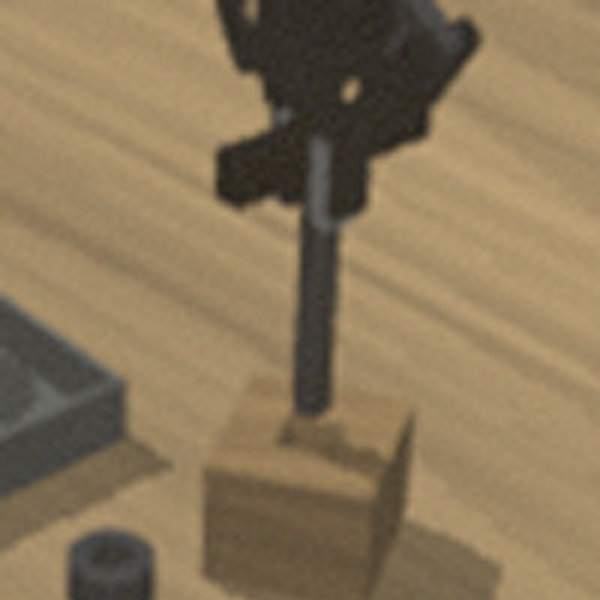

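```bash
python3 -m jog '[[0,0,-4,0,5],[0,0,-8,0,5],[0,0,-11,0,5],[0,0,-14,0,5],[0,0,-17,0,5],[0,0,-20,0,5],[0,0,-20,0,5],[0,0,-20,0,5],[0,0,-20,0,5],[0,0,-20,0,5]]' 120
python3 - <<'E'
from h import *
c=cam("wrist","w22"); s,R=tool();print(s["tool_pos"],s["wrist_force"],s["torque"])
s=cam("scene");b=cv2.resize(s["bgr"][150:255,290:390],None,fx=6,fy=6,interpolation=cv2.INTER_CUBIC);cv2.imwrite("pics/s22.png",b[:600])
E
```

```text
time: 50.6
tool_pos: [0.4344, -0.0373, 0.1601]
tcp_rot: [-0.138, -2.156, 2.156]
wrist_force: [0.1, 0.4, -2.3]
width: 0.148
[ 0.43437767 -0.03734877  0.16004157] [-0.16683136  0.36553652 -2.60964884] [-0.03487217 -0.02387923  0.01106139]
```

Foot is 9 mm below the block's top with no contact force: it is in the hole. Lower to the floor and release.

```bash
python3 -m jog '[[0,0,-6,0,5],[0,0,-12,0,5],[0,0,-18,0,5],[0,0,-24,0,5],[0,0,-29,0,5],[0,0,-33,0,5],[0,0,-35.5,0,5],[0,0,-36,0,5],[0,0,-36,0,5],[0,0,-36,0,5]]' 120
python3 -m jog '[[0,0,0,0,5],[0,0,0,0,20],[0,0,0,0,40],[0,0,0,0,60],[0,0,0,0,85],[0,0,0,0,85],[0,0,0,0,85],[0,0,10,0,85],[0,0,30,0,85],[0,0,60,0,85]]' 60
python3 -m jog '[[0,0,30,0,85],[0,0,60,0,85],[0,0,80,0,85],[0,0,80,0,85],[0,0,80,0,85],[0,0,80,0,85],[0,0,80,0,85],[0,0,80,0,85],[0,0,80,0,85],[0,0,80,0,85]]' 60
python3 - <<'E'
from h import *
c=cam("wrist","w23"); s,R=tool();print(s["tool_pos"],s["wrist_force"],np.degrees(np.arctan2(R[1,2],R[0,2])))
cam("scene","s23")
E
```

```text
time: 51.95
tool_pos: [0.4344, -0.0373, 0.1241]
tcp_rot: [-0.138, -2.156, 2.156]
wrist_force: [-0.3, 0.8, -2.4]
width: 0.152
time: 53.2
tool_pos: [0.4336, -0.0372, 0.1843]
tcp_rot: [-0.135, -2.155, 2.155]
wrist_force: [0.8, -0.2, 0.1]
width: 0.99
time: 54.45
tool_pos: [0.4343, -0.0373, 0.2639]
tcp_rot: [-0.137, -2.156, 2.156]
wrist_force: [-0.9, -0.0, -0.5]
width: 0.992
[ 0.43432359 -0.03732868  0.26393524] [0.55092003 0.44499613 0.04791858] -97.28057635510841
```

View pics/w23.png

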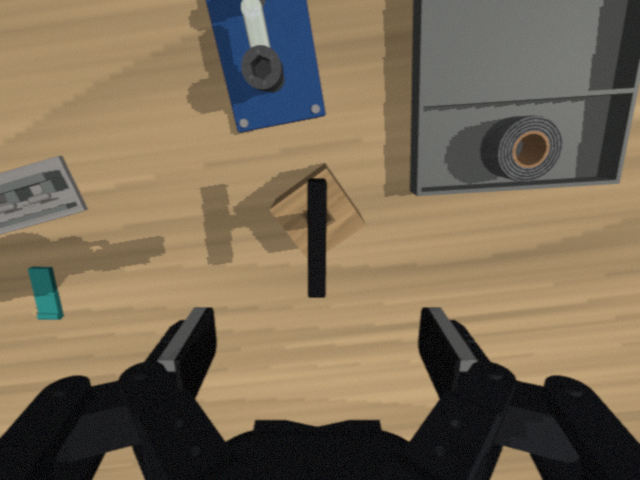

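View pics/s23.png

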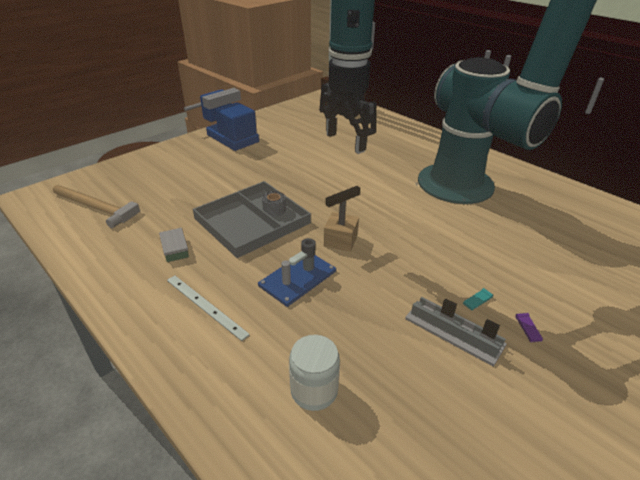

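Key is upright in its block; the tray looks slightly shifted (knocked). Next the blades.

```bash
python3 -m jog '[[4,30,0,10,85],[8,70,0,20,85],[12,110,0,30,85],[17,150,0,40,85],[22,190,0,50,85],[27,230,0,60,85],[32,270,0,70,85],[37,305,0,80,85],[41,335,0,90,85],[44,345,0,100,85]]'
python3 -m jog '[[0,0,0,5,85],[0,0,0,5,85],[0,0,0,5,85],[0,0,0,5,85],[0,0,0,5,85],[0,0,0,5,85],[0,0,0,5,85],[0,0,0,5,85],[0,0,0,5,85],[0,0,0,5,85]]'
python3 - <<'E'
from h import *
c=cam("wrist","w24"); s,R=tool();print(s["tool_pos"],s["wrist_force"],np.degrees(np.arctan2(R[1,2],R[0,2])),s["q"])
b=blobs(c,(0,0,0),(180,255,45),60,(60,60,560,305)); print([(rectw(c,x,.074),cv2.boundingRect(x)) for x in b])
E
```

```text
time: 55.8
tool_pos: [0.4783, 0.3095, 0.2638]
tcp_rot: [-1.235, 1.169, -1.168]
wrist_force: [-0.4, 0.3, -0.2]
width: 0.998
time: 57.05
tool_pos: [0.4783, 0.3077, 0.2639]
tcp_rot: [-1.27, 1.109, -1.109]
wrist_force: [-0.4, -0.5, 0.9]
width: 0.996
[0.47830631 0.30766259 0.26390202] [1.11303010e+00 7.52582216e-01 1.01743442e-03] 7.717391838102662 [5.27803085e-01 5.88926078e-02 1.82608797e+00 6.31863844e-06
 1.25667507e+00 3.93107235e-01]
[(((473.3232421875, 368.4485168457031), (7.668260097503662, 23.777158737182617), 8.153459548950195), (316, 136, 10, 30)), (((483.4532470703125, 292.627197265625), (9.120952606201172, 30.5591983795166), 8.153937339782715), (315, 221, 11, 33))]
```

View pics/w24.png

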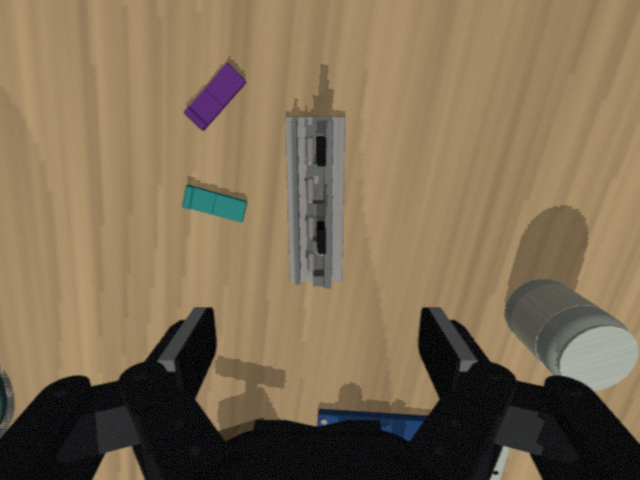

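```bash
python3 -m jog '[[6,-18,-40,0.4,60],[6,-18,-80,0.4,50],[6,-18,-120,0.4,40],[6,-18,-150,0.4,40],[6,-18,-175,0.4,40],[6,-18,-188,0.4,40],[6,-18,-195,0.4,40],[6,-18,-195,0.4,25],[6,-18,-195,0.4,2],[6,-18,-195,0.4,2]]' 70
python3 -m jog '[[0,0,0,0,2],[0,0,0,0,2],[0,0,4,0,2],[0,0,8,0,2],[0,0,12,0,2],[0,0,16,0,2],[0,0,25,0,2],[0,0,45,0,2],[0,0,70,0,2],[0,0,100,0,2]]' 70
python3 - <<'E'
from h import *
c=cam("wrist","w25"); s,R=tool();print(s["tool_pos"],s["wrist_force"],s["width"])
cam("scene","s25")
E
```

```text
time: 58.35
tool_pos: [0.4842, 0.29, 0.0702]
tcp_rot: [-1.273, 1.105, -1.104]
wrist_force: [-4.5, -0.5, 5.4]
width: 0.078
time: 59.6
tool_pos: [0.4845, 0.2897, 0.1703]
tcp_rot: [-1.272, 1.104, -1.104]
wrist_force: [1.0, 0.8, 0.4]
width: 0.079
[0.48711293 0.29114837 0.17544723] [1.22530059 1.29394294 2.2983332 ] 0.07964577204120692
```

View pics/w25.png

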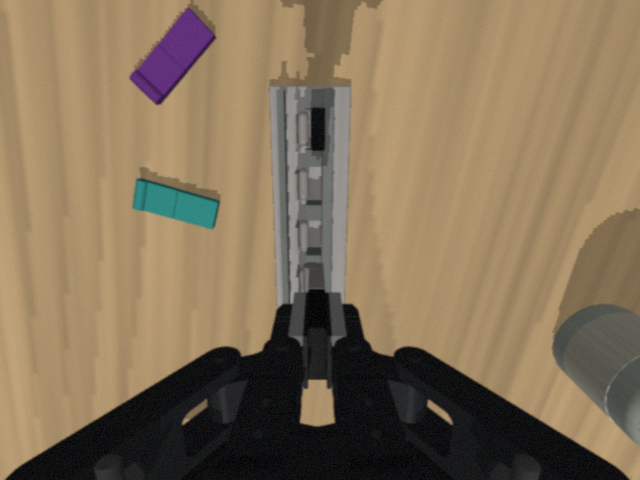

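View pics/s25.png

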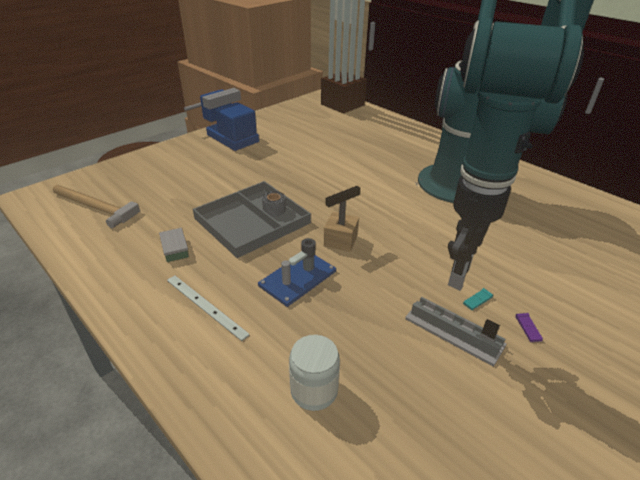

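```bash
python3 -m jog '[[5,-20,30,-9,2],[10,-55,60,-18,2],[18,-95,80,-27,2],[26,-140,80,-36,2],[34,-185,80,-45,2],[42,-230,80,-54,2],[50,-275,80,-63,2],[58,-320,80,-72,2],[66,-365,80,-81,2],[72,-405,80,-90,2]]' 70
python3 -m jog '[[0,-30,0,-4,2],[0,-60,0,-4,2],[0,-80,0,-4,2],[0,-80,0,-4,2],[0,-80,0,-4,2],[0,-80,0,-4,2],[0,-80,0,-4,2],[0,-80,0,-4,2],[0,-80,0,-4,2],[0,-80,0,-4,2]]' 70
python3 - <<'E'
from h import *
c=cam("wrist","w26"); s,R=tool();print(s["tool_pos"],s["wrist_force"],s["width"],np.degrees(np.arctan2(R[1,2],R[0,2])))
cam("top","t26")
np.savez("c26.npz",R=c["R"],t=c["t"],fx=c["fx"],fy=c["fy"],cx=c["cx"],cy=c["cy"])
E
```

```text
time: 60.95
tool_pos: [0.5564, -0.1171, 0.2484]
tcp_rot: [-0.146, 2.151, -2.151]
wrist_force: [-0.4, 0.9, -0.1]
width: 0.08
time: 62.2
tool_pos: [0.5563, -0.1953, 0.2489]
tcp_rot: [-0.079, 2.185, -2.185]
wrist_force: [0.2, -0.9, -0.3]
width: 0.076
[ 0.5563267  -0.19532879  0.24892498] [-0.92757407 -1.17545295 -0.02234566] 0.07422696394260618 -85.87963549505186
```

View pics/w26.png

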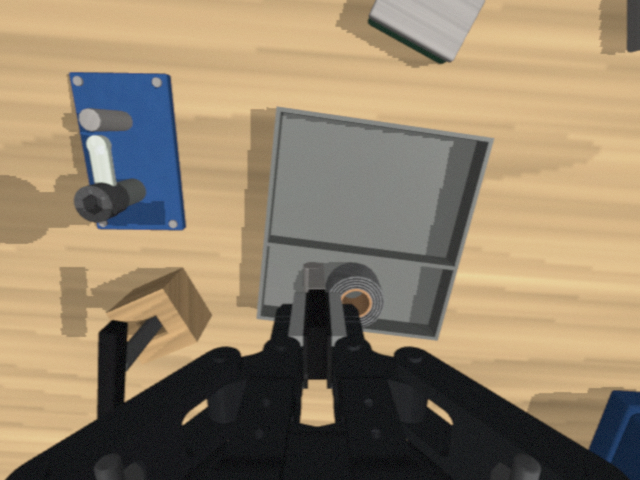

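```bash
python3 - <<'E'
from h import *
c=dict(np.load("c26.npz"))
P=[p2w(c,u,v,.03)[:2]*1000 for u,v in ((277,108),(492,140),(437,339),(259,318))]
P=np.array(P);print(P,[np.hypot(*(P[i]-P[i-1])) for i in range(4)])
o=P.mean(0);x=(P[0]+P[1]-P[2]-P[3]);x/=np.hypot(*x);y=np.array([-x[1],x[0]])
print("o",o,"yaw",np.degrees(np.arctan2(x[1],x[0])),"wide",o+x*42,"narrow",o-x*64)
for dx in(-28,28): print(o+x*(42+dx))
print("roll",p2w(c,357,300,.044))
E
```

```text
[[ 648.60461494 -151.89967856]
 [ 635.42848064 -349.18701641]
 [ 423.75905659 -336.1059574 ]
 [ 435.69187216 -140.58598073]] [np.float64(213.2131229500468), np.float64(197.7268423611568), np.float64(212.0732401389764), np.float64(195.8837751455302)]
o [ 535.87100608 -244.44465828] yaw -3.2883661136755866 wide [ 577.80185243 -246.85383342] narrow [ 471.97638308 -240.77353425]
[ 549.84795486 -245.24771666]
[ 605.75574999 -248.45995018]
roll [ 0.47179458 -0.24111161  0.044     ]
```

```bash
python3 -m jog '[[12,-13,0,-2,2],[25,-26,0,-4,2],[38,-40,0,-6,2],[50,-53,-10,-7.4,2],[50,-53,-50,-7.4,2],[50,-53,-90,-7.4,2],[50,-53,-130,-7.4,2],[50,-53,-160,-7.4,2],[50,-53,-175,-7.4,2],[50,-53,-180,-7.4,2]]' 70
python3 -m jog '[[0,0,0,0,2],[0,0,-1.5,0,2],[0,0,-1.5,0,2],[0,0,-1.5,0,10],[0,0,-1.5,0,14],[0,0,-1.5,0,20],[0,0,-1.5,0,30],[0,0,-1.5,0,45],[0,0,-1.5,0,60],[0,0,10,0,60]]' 30
python3 -m jog '[[0,0,30,0,60],[0,0,60,0,60],[0,0,100,0,60],[0,0,140,0,60],[0,0,170,0,60],[0,0,170,0,60],[0,0,170,0,60],[0,0,170,0,60],[0,0,170,0,60],[0,0,170,0,60]]' 70
python3 - <<'E'
from h import *
c=cam("wrist","w27"); s,R=tool();print(s["tool_pos"],s["wrist_force"],s["width"],np.degrees(np.arctan2(R[1,2],R[0,2])))
E
```

```text
time: 63.55
tool_pos: [0.606, -0.2485, 0.0675]
tcp_rot: [-0.062, -2.192, 2.19]
wrist_force: [-0.1, -0.5, 0.1]
width: 0.085
time: 64.8
tool_pos: [0.6053, -0.2479, 0.0781]
tcp_rot: [-0.06, -2.192, 2.19]
wrist_force: [-0.6, 0.0, -1.1]
width: 0.703
time: 66.05
tool_pos: [0.606, -0.2482, 0.248]
tcp_rot: [-0.061, -2.192, 2.191]
wrist_force: [0.6, 0.4, -0.1]
width: 0.702
[ 0.60610824 -0.24822591  0.24820991] [-1.42805767 -0.18647793 -0.08448678] 0.7032018696129761 -93.27847571652968
```

View pics/w27.png

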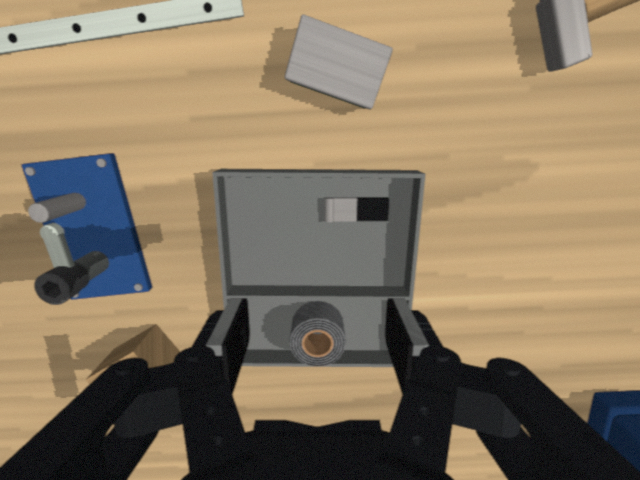

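```bash
python3 -m jog '[[-8,30,0,8,60],[-18,75,10,16,60],[-28,120,10,24,60],[-38,165,10,32,60],[-48,210,10,40,60],[-58,255,10,48,60],[-68,300,10,56,60],[-78,345,10,64,60],[-88,390,10,72,60],[-98,430,10,80,60]]' 70
python3 -m jog '[[-8,45,0,6,60],[-18,90,0,12,60],[-28,135,0,18,60],[-34,170,0,21.4,60],[-34,186,0,21.4,60],[-34,186,-10,21.4,60],[-34,186,-10,21.4,60],[-34,186,-10,21.4,60],[-34,186,-10,21.4,60],[-34,186,-10,21.4,60]]' 70
python3 - <<'E'
from h import *
c=cam("wrist","w28"); s,R=tool();print(s["tool_pos"],s["wrist_force"],s["width"],np.degrees(np.arctan2(R[1,2],R[0,2])))
b=blobs(c,(0,0,0),(180,255,45),60,(250,60,400,305)); print([(rectw(c,x,.074),cv2.boundingRect(x)) for x in b])
E
```

```text
time: 67.35
tool_pos: [0.5078, 0.1832, 0.2591]
tcp_rot: [-1.093, 1.374, -1.374]
wrist_force: [1.0, -0.1, 0.2]
width: 0.705
time: 68.6
tool_pos: [0.4746, 0.3672, 0.2493]
tcp_rot: [-1.272, 1.105, -1.105]
wrist_force: [-0.8, -0.8, -0.3]
width: 0.705
[0.47455225 0.36740426 0.24928563] [-0.25436697  0.00050243 -0.11694921] 0.705913341752613 8.08650337126589
[(((473.1706237792969, 371.7261657714844), (7.625728607177734, 29.230867385864258), 4.786921501159668), (311, 203, 10, 34))]
```

View pics/w28.png

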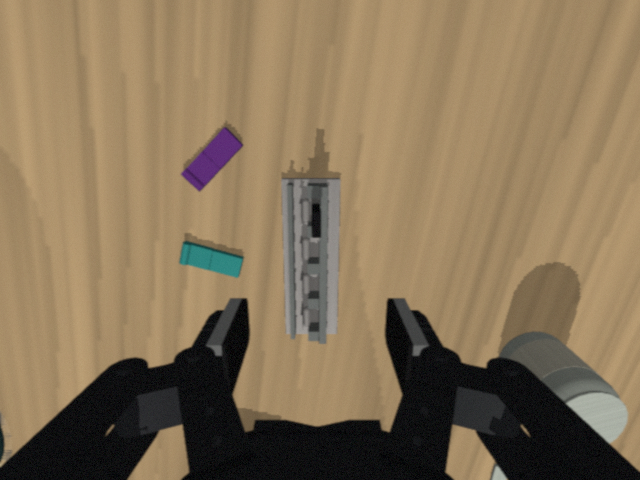

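```bash
python3 -m jog '[[-1,1.3,-40,0,60],[-1,1.3,-80,0,50],[-1,1.3,-115,0,40],[-1,1.3,-145,0,40],[-1,1.3,-165,0,40],[-1,1.3,-175,0,40],[-1,1.3,-179,0,40],[-1,1.3,-179,0,20],[-1,1.3,-179,0,2],[-1,1.3,-179,0,2]]' 70
python3 -m jog '[[0,0,0,0,2],[0,0,0,0,2],[0,0,4,0,2],[0,0,8,0,2],[0,0,12,0,2],[0,0,16,0,2],[0,0,25,0,2],[0,0,45,0,2],[0,0,80,0,2],[0,0,120,0,2]]' 70
python3 -m jog '[[3,-30,30,-9,2],[8,-70,60,-18,2],[14,-115,60,-27,2],[22,-160,60,-36,2],[30,-205,60,-45,2],[38,-250,60,-54,2],[44,-295,60,-63,2],[50,-340,60,-72,2],[56,-385,60,-81,2],[60,-430,60,-90,2]]' 70
python3 -m jog '[[0,-40,0,-8,2],[0,-80,0,-11.4,2],[0,-120,0,-11.4,2],[0,-150,0,-11.4,2],[0,-150,0,-11.4,2],[0,-150,0,-11.4,2],[0,-150,0,-11.4,2],[0,-150,0,-11.4,2],[0,-150,0,-11.4,2],[0,-150,0,-11.4,2]]' 70
python3 - <<'E'
from h import *
c=cam("wrist","w29"); s,R=tool();print(s["tool_pos"],s["wrist_force"],s["width"],np.degrees(np.arctan2(R[1,2],R[0,2])))
np.savez("c29.npz",R=c["R"],t=c["t"],fx=c["fx"],fy=c["fy"],cx=c["cx"],cy=c["cy"])
cam("scene","s29")
E
```

```text
time: 69.9
tool_pos: [0.4731, 0.3694, 0.0713]
tcp_rot: [-1.272, 1.105, -1.104]
wrist_force: [-3.7, -0.2, 5.7]
width: 0.079
time: 71.15
tool_pos: [0.4735, 0.369, 0.1922]
tcp_rot: [-1.272, 1.104, -1.104]
wrist_force: [0.7, -0.6, 0.3]
width: 0.082
time: 72.4
tool_pos: [0.5341, -0.0627, 0.2522]
tcp_rot: [-0.143, 2.148, -2.15]
wrist_force: [0.2, 0.4, -0.2]
width: 0.077
time: 73.65
tool_pos: [0.5334, -0.2107, 0.2499]
tcp_rot: [-0.062, -2.193, 2.193]
wrist_force: [-0.2, -0.2, -0.0]
width: 0.077
[ 0.53332444 -0.21080491  0.24989211] [-0.29782856 -0.0913579  -0.3639079 ] 0.07957493827847716 -93.2614205455682
```

View pics/w29.png

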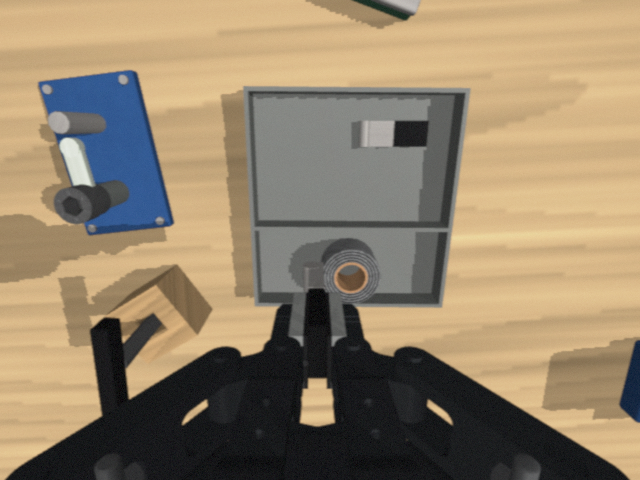

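View pics/s29.png

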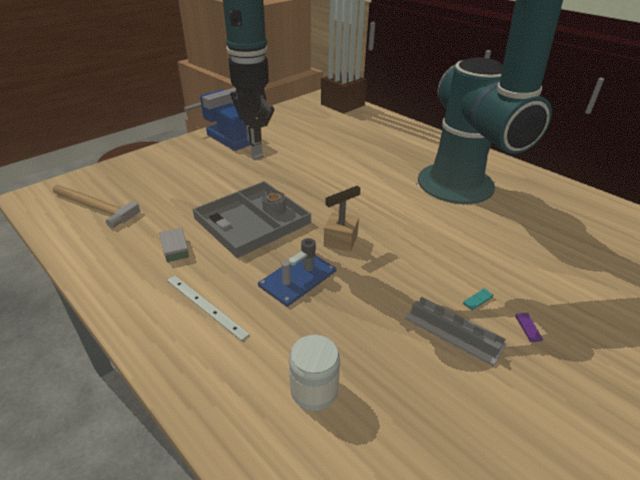

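```bash
python3 - <<'E'
from h import *
c=dict(np.load("c29.npz"))
P=np.array([p2w(c,u,v,.03)[:2]*1000 for u,v in ((246,88),(468,90),(441,305),(257,305))])
o=P.mean(0);x=(P[0]+P[1]-P[2]-P[3]);x/=np.hypot(*x)
print(P,o,o+x*42)
E
python3 -m jog '[[6,-6,0,0,2],[12,-12,0,0,2],[19,-19,0,0,2],[25,-27,-10,0,2],[25,-27,-50,0,2],[25,-27,-90,0,2],[25,-27,-130,0,2],[25,-27,-160,0,2],[25,-27,-175,0,2],[25,-27,-180,0,2]]' 70
python3 -m jog '[[0,0,0,0,2],[0,0,-1,0,2],[0,0,-1,0,2],[0,0,-1,0,10],[0,0,-1,0,14],[0,0,-1,0,20],[0,0,-1,0,30],[0,0,-1,0,45],[0,0,-1,0,60],[0,0,10,0,60]]' 30
python3 -m jog '[[0,0,30,0,60],[0,0,60,0,60],[0,0,100,0,60],[0,0,140,0,60],[0,0,190,0,60],[0,0,190,0,60],[0,0,190,0,60],[0,0,190,0,60],[0,0,190,0,60],[0,0,190,0,60]]' 70
python3 - <<'E'
from h import *
c=cam("wrist","w30"); s,R=tool();print(s["tool_pos"],s["wrist_force"],s["width"],np.degrees(np.arctan2(R[1,2],R[0,2])))
E
```

```text
[[ 648.26984958 -153.68282139]
 [ 635.6623217  -348.7234809 ]
 [ 424.72107335 -335.89059336]
 [ 435.71814389 -140.27908186]] [ 536.09284713 -244.64399438] [ 578.01247695 -247.24103804]
time: 75.0
tool_pos: [0.5579, -0.238, 0.0688]
tcp_rot: [-0.061, -2.192, 2.191]
wrist_force: [0.0, -0.9, -0.0]
width: 0.078
time: 76.25
tool_pos: [0.5574, -0.2376, 0.0792]
tcp_rot: [-0.06, -2.192, 2.19]
wrist_force: [-0.1, -0.8, -0.8]
width: 0.698
time: 77.5
tool_pos: [0.5579, -0.2378, 0.2688]
tcp_rot: [-0.061, -2.192, 2.191]
wrist_force: [0.1, 0.5, -0.7]
width: 0.703
[ 0.55805891 -0.23788877  0.26909514] [-0.90436437  0.133727    0.64089075] 0.7037219999126528 -93.28045331340745
```

View pics/w30.png

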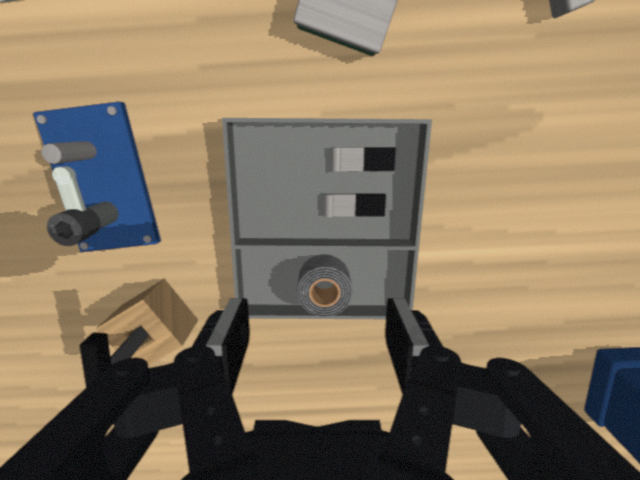

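Both blades lie flat in the wide compartment, at (363,159) and (355,205). Last I check the keeper angle from above.

```bash
python3 -m jog '[[3,25,10,1,60],[6,50,10,2,60],[9,80,10,3,60],[12,110,10,4,60],[15,140,10,5,60],[18,170,10,6,60],[20,200,10,6.6,60],[22,225,0,6.6,60],[22,230,0,6.6,60],[22,230,0,6.6,60]]' 70
python3 - <<'E'
from h import *
for i in range(3): c=cam("wrist","w31")
s,R=tool();print(s["tool_pos"],np.degrees(np.arctan2(R[1,2],R[0,2])))
np.savez("c31.npz",R=c["R"],t=c["t"],fx=c["fx"],fy=c["fy"],cx=c["cx"],cy=c["cy"])
cv2.imwrite("pics/w31c.png",cv2.resize(c["bgr"][130:290,240:400],None,fx=3.7,fy=3.7,interpolation=cv2.INTER_CUBIC))
cam("scene","s31");
E
```

```text
time: 78.8
tool_pos: [0.5803, -0.0082, 0.27]
tcp_rot: [-0.064, 2.191, -2.192]
wrist_force: [1.1, -0.9, -0.4]
width: 0.701
[ 0.58049933 -0.00901095  0.27033255] -86.73593633605557
```

View pics/w31.png

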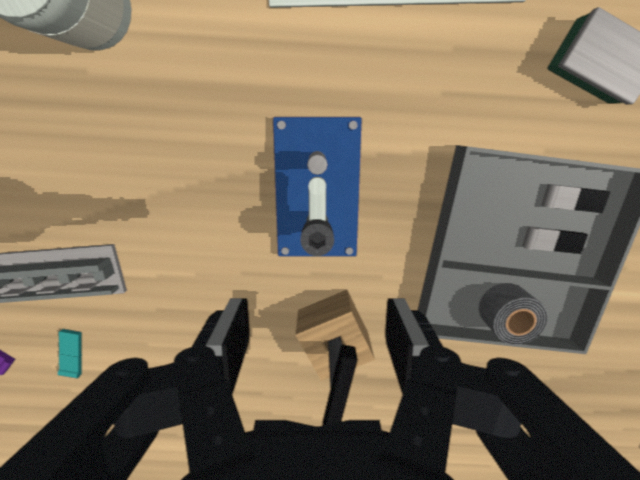

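View pics/w31c.png

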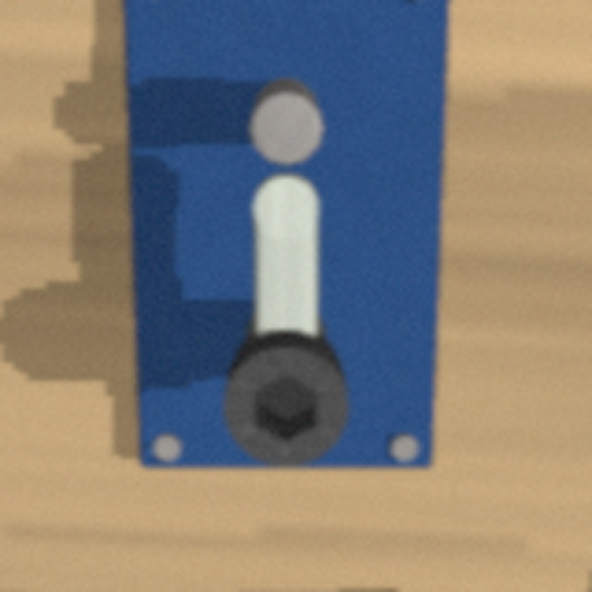

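The crop shows spindle, arm tip and screw head all in column 286, so the keeper is fully shut. I'm handing in.

```bash
python3 -m jog '[[0,0,0,0,60],[0,0,0,0,60],[0,0,0,0,60],[0,0,0,0,60],[0,0,0,0,60],[0,0,0,0,60],[0,0,0,0,60],[0,0,0,0,60],[0,0,0,0,60],[0,0,0,0,60]]' ; python3 -c "
from workcell import bot
print(bot.finish_job())"
```

```text
time: 80.25
tool_pos: [0.5803, -0.008, 0.2699]
tcp_rot: [-0.064, 2.192, -2.192]
wrist_force: [0.0, -0.1, -0.6]
width: 0.699
the job is handed in; nothing more can be done
None
```

The strap cutter is stripped and put back as asked, and the job was handed in at about 80 s of the 210 s limit.

**Done, in order:**
- With the key home in the socket (about 7 N on the floor), I turned the keeper open to about 92–95°.
- I left the key standing in the socket while I lifted the roll off and set it flat in the narrow compartment.
- With the key home again, I turned the keeper shut and stood the key upright in its block.
- I pulled both blades that were present and put them in the wide compartment.

**Slip while closing:** I pushed too far past the stop and the key slipped about 30° in the screw. Easing off then dragged the keeper back to about 20° open. I lifted the key out, re-aligned it, seated it fully home and closed again. At the stop the torque rose while the arm held still, and easing off this time did not move it.

**Last checks:**
- **Keeper:** the overhead picture shows the spindle, arm tip and screw head all in one line. The fitted arm angle read 3.7–3.8° against about 3.25° for the stand, a difference within measuring error.
- **Tray:** it had been knocked about 22 mm in x and 15 mm in y. I re-measured it before placing the blades. The roll and both blades lie flat in their compartments.
- **Left alone:** I did not touch the tin, bar, rivet box or the two coloured look-alikes.

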